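Rock a test cartridge into its reading cradle

TASK

Push the loose white test cartridge on the grey loading station square against both metal fences of the corner it lies by, and let it settle there. Then pick it up, tuck its dark-window end tilted down under the overhanging lip of the blue cradle, lower the other end until the cartridge drops in flat, and finally push the orange keeper fully home over that end. Leave the things round the station where they are.

Things in the scene. Friction and masses are not known exactly. Their poses are not given: they have to be found in the camera images.
- station: grey loading station fixed on the worktop, 135 x 185 mm, flat deck 10 mm above the worktop. Origin at worktop level. Offsets below are in its frame in mm, z up from the worktop. Its x axis points roughly to the robot's left, its y axis roughly towards the robot, turned up to 0.22 rad either way. Near half: squaring corner; far half: blue cradle, inside floor = deck
- square_pos (a point): point (5, 32, 10) on the deck: where the centre of the cartridge's underside lies when square against both metal fences. End fence: face at x = 36, looks to -x, y 13..68. Side fence: face at y = 15, looks to +y, two blocks at x -27..-17 and 27..36; the 44 mm gap between is for a finger and free back to y = -29. Fences rise to z = 20
- cradle_pos (a point): point (1.75, -55, 10): where the centre of the cartridge's underside lies when seated mid-pocket. Pocket inside: x from -30.5 (heel wall) to 34 (end wall), 36.4 wide in y. Heel wall and heel side posts (x -38.5..-23) rise only to z = 15. Between x -23 and 22 the sides are open for fingers
- lip_edge (a point): point (29, -55, 21): middle of the lower free edge of the blue lip over the pocket's +x end. The lip covers x 29..34, underside z = 21 (11 above the floor), top z = 25; side walls at x 22..34. Because of it the cartridge enters only window end first and tilted (about 0.2 rad does well, over 0.3 binds on the lip), end pushed to the end wall, then heel lowered
- cartridge: loose white test cartridge, flat body 62 (x) x 34 (y) x 8 (z) mm, about 30 g, origin at the centre of its underside. On top a round port 14.4 mm across, rising to 15 mm, centred at x = -16, and a flat dark window near its +x end. Starts on the deck, +x end roughly to station +x (within 0.25 rad), its centre 10 to 20 mm short of the squared place both ways
- window_end (a point): middle of the cartridge's window-end face (its own x = 31, y = 0, z = 4 mm); this end goes under the lip
- keeper (a joint): orange sliding keeper behind the cradle's heel (-x) end, slides along station +x: 0 = open (starts 0 to 0.003), 0.014 m = fully home over the cartridge's heel. Needs about 1.5 N and stays where it is left. Its plate runs 9.5 to 13.5 mm above the pocket floor and is blocked if the heel is not down
- keeper_tab (a point): middle of the upper edge of the rear face (looking to station -x) of the keeper's upright tab, to be pushed towards station +x. Tab 26 wide (y), 7 thick (x), 20 tall, its top 43.5 mm above the worktop
- dish: bystander: petri dish, 91 mm across, 15 high, right of the station; leave alone. Origin at centre of underside
- marker: bystander: black marker pen, 135 mm long, 15 high, lying left of the station; leave alone
- blue_tube: bystander: small blue microtube, 39 mm long, 12 high, lying behind the station; leave alone
There are look-alikes about, which are no part of the job. What is shaped like the cartridge but pink or turquoise is not meant.

How it is judged:
On the way, in this order (a step that is already met when the one before it is completed fails the run):
1. the cartridge lies flat and square against both metal fences, at rest (x of window_end in the frame of station between 0.032 and 0.039 m and y of window_end in the frame of station between 0.028 and 0.0365 m and y of cartridge in the frame of station between 0.028 and 0.0365 m and angle between the x axis of cartridge and the x axis of station, either way round below 0.07 rad and angle between cartridge's own z axis and vertical below 0.05 rad and z of cartridge in the frame of station between 0.007 and 0.0125 m and linear speed of cartridge below 0.01 m/s and angular speed of cartridge below 0.1 rad/s and value of joint keeper below 0.006 m), for 0.3 s.
2. its window end is under the cradle's lip while the other end is still raised, the keeper open (x of window_end in the frame of station between 0.03 and 0.037 m and y of window_end in the frame of station between -0.0585 and -0.0515 m and z of window_end in the frame of station below 0.0185 m and angle between cartridge's own z axis and vertical between 0.06 and 0.8 rad and value of joint keeper below 0.006 m), for 0.1 s.
3. the cartridge has dropped flat into the cradle, the keeper still open (x of window_end in the frame of station between 0.03 and 0.037 m and y of window_end in the frame of station between -0.0585 and -0.0515 m and z of window_end in the frame of station below 0.0185 m and y of cartridge in the frame of station between -0.0585 and -0.0515 m and z of cartridge in the frame of station between 0.007 and 0.012 m and angle between cartridge's own z axis and vertical below 0.035 rad and value of joint keeper below 0.006 m), for 0.2 s.
At the end, for the whole second after the job is handed in: The cartridge lies flat (within 0.035 rad) in the cradle, underside within 2 mm of the pocket floor, window end under the lip, at rest, and the keeper stands at least 11.5 mm of its 14 mm home (x of window_end in the frame of station between 0.03 and 0.037 m and y of window_end in the frame of station between -0.0585 and -0.0515 m and z of window_end in the frame of station below 0.0185 m and y of cartridge in the frame of station between -0.0585 and -0.0515 m and z of cartridge in the frame of station between 0.007 and 0.012 m and angle between cartridge's own z axis and vertical below 0.035 rad and value of joint keeper above 0.0115 m and linear speed of cartridge below 0.01 m/s and angular speed of cartridge below 0.1 rad/s); the robot touches nothing.
It fails at once if the petri dish is shifted by more than 25 mm (distance of dish from where it was at the start of the episode above 0.025 m).
It fails at once if the marker pen is shifted by more than 25 mm (distance of marker from where it was at the start of the episode above 0.025 m).
It fails at once if the blue microtube is shifted by more than 25 mm (distance of blue_tube from where it was at the start of the episode above 0.025 m).
It also fails if it takes over 67 s, if anything falls off the work surface, if the arm or the gripper's body presses on something with over 40 N, if the wrist force passes 120 N, or if a joint passes its speed limit or range.

ROBOT

A 7-joint arm with a two-finger parallel gripper is mounted at the origin on a cart in front of the work surface, level with it; the furniture and walls round the work are solid. World frame = base frame: x ahead of the robot, y to its left, z up, the work surface at z = 0. Lengths are in m, angles in rad, forces in N, time in s.
With the tool pointing down it reaches from about 0.4 to 0.9 m from the base axis. Payload 5.6 kg.
Tool frame: the origin (TCP) lies midway between the tips of the shut fingers; the grasp point (between the pads) lies 19 mm behind it; z points along the fingers, y is the direction in which the jaws open and shut (so a half turn about z gives the same grasp; the last joint's range is limited). The gripper opens to 92 mm and grips with 3 to 60 N. Pads are 20 mm wide; open, the fingers measure 128 mm over their backs; the gripper's body (75 mm by 189 mm) begins 69 mm behind the grasp point.
Start: joints at [1.122, 0.468, -0.012, 1.603, 0.006, 1.071, -0.056], TCP at [0.257, -0.597, 0.215] pointing down, gripper open.
Joint ranges: [-2.53, 2.53], [-0.31, 2.02], [-1.57, 1.55], [0.28, 2.44], [-1.29, 4.43], [0.15, 1.84], [-2.92, 2.92]. Speed limits (rad/s): [2.57, 2.57, 3.14, 3.14, 3.14, 3.14, 3.14].

INTERFACE

Orientations are given as a unit quaternion [w, x, y, z].
In Python, from workcell import ctrl gives the robot as it stands.
- The arm moves only by the tool jog_arm, never from a script. Its argument "plan" is a list of rows, each an object with "hand": the finger opening in m, from 0 to 0.0919; "dp": the shift along the tool's x, y, z in m, a list of three; "spin": the turn about the tool's z in rad. In form: [{"hand": hand, "dp": [tx, ty, tz], "spin": spin}, ...]. A call has 1 to 8 rows; each row shifts and turns the commanded pose from where the row before left it, along the tool's axes as they then stand; what a row does not reach is not made up. A row lasts 1/12 s, in which the tool goes at most 41.7 mm and 7.16 degrees, less where a joint would pass 70% of its speed; a pose out of reach is approached as far as the arm can. A call is refused whole if a number of a shift passes 0.0417 or a number of a turn 0.125, either way. A call with a gripper value outside its range is refused whole. The fingers move at their own pace and stop on an object; the grip force is fixed at half the most. Time passes only in rows, so rows that do not move let the fingers close. It gives the time, the measured TCP pose, the force and the opening at its end, in the units of the state.
- ctrl.sense(): the state, without advancing time (a new reading comes with each control period).
- ctrl.camera(name): name is "side" or "top" or "wrist"; returns a dict with "frame" (420x560x3 uint8, red, green, blue), "mtx" (3x3 intrinsics, pixels), "R" (3x3) and "t" (3): a world point X has camera coordinates R X + t; the wrist camera has in their place "hand_eye" (4x4, takes a point from camera to tool coordinates, whose origin is the TCP and whose axes are the flange's). Camera axes: x right, y down, z forward; pixel columns grow to the right and rows downward; lengths in m; the calibration is good to about 2 mm. A picture is of the moment at which its call begins: read the wrist's pose just before it. There is no depth.
- ctrl.finish_job(): hands the job in, once; it reports no verdict.
The state is a dict: "time_s": time; "joints": joint angles; "qd": joint speeds; "joint_efforts": joint torques, N m; "tool_pos": TCP position; "tcp_rot": TCP orientation; "force": force on the tool from outside, world axes, zero at the start; "ft_torque": the same for the moment, N m; "gripper_width": opening from 0.0 (shut) to 1.0 (fully open).
Only numpy, scipy, OpenCV 4.12 (cv2) and the standard library are available. Lean on these libraries where they do the work, as an engineer would, in place of code of your own. Each camera call takes 0.05 s, during which the arm holds its last target.

## Working session

There is one attempt and no reset: what is moved stays moved. The work goes in short steps, Python scripts to look and compute and a tool call to move; the robot and the scene stay as the last step left them, time stands still between calls to the robot, and variables do not carry over. Pictures are saved under pics/ and viewed, and the job is handed in when it is done.

Besides the shell and the picture viewer there is one more tool, called after "Emit:" in YAML: its name, and indented under it one key for each argument. jog_arm: Moves the arm, as the interface text tells. Its arguments: {"type":"object","properties":{"plan":{"type":"array"}},"required":["plan"]}

```bash
ls; mkdir -p pics; python3 - <<'E'
from workcell import ctrl
import cv2,json
s=ctrl.sense();print(s)
for n in("top","side","wrist"):
    c=ctrl.camera(n);cv2.imwrite(f"pics/{n}0.png",c["frame"][:,:,::-1])
    print(n,{k:v.tolist() if hasattr(v,'tolist') else v for k,v in c.items() if k!="frame"})
E
```

```text
pics
{'time_s': 0.0, 'joints': array([ 1.12199544,  0.46834091, -0.01162045,  1.60362756,  0.00603621,
        1.07141676, -0.05633507]), 'qd': array([ 1.52333106e-03,  3.87302158e-05,  2.38488331e-03, -1.04943612e-03,
        5.51441375e-04, -2.42119547e-03, -1.47599050e-03]), 'joint_efforts': array([ 1.81265170e-05, -5.20564556e+01, -1.22875976e-02, -2.43746495e+01,
       -5.65919559e-02,  1.73262146e-02,  1.71463671e-04]), 'tool_pos': array([ 0.25629241, -0.59669577,  0.21366228]), 'tcp_rot': array([-8.43349957e-04,  9.79492489e-01,  2.01478762e-01, -2.48724765e-04]), 'force': array([ 0.18767909, -0.37851264,  0.13092962]), 'ft_torque': array([-0.00515746,  0.03577853, -0.00313109]), 'gripper_width': 1.004074288922385}
top {'mtx': [[517.1798871913702, 0.0, 280.40683781284116], [0.0, 517.1798871913702, 210.07612414884716], [0.0, 0.0, 1.0]], 'R': [[0.024937221389554388, -0.9996201105421735, 0.011737529084982972], [-0.997098417271538, -0.025715605026556572, -0.07164812581436687], [0.07192274510863414, -0.009916766497735648, -0.9973609058301153]], 't': [-0.3768093183115488, 0.5599757
[... 151 characters left out ...]
], 'R': [[-0.8622792949804086, -0.5064323993032234, 0.0008014886590338431], [-0.2507556523405762, 0.42557412035666875, -0.8694873609788127], [0.4399954775532838, -0.7499419264307258, -0.49395453911673876]], 't': [0.3112132320969484, 0.3586800930055679, 0.3918011774922078]}
wrist {'mtx': [[293.741507124132, 0.0, 276.74715298332904], [0.0, 293.741507124132, 210.72962164750209], [0.0, 0.0, 1.0]], 'hand_eye': [[0.0001830569777984973, -0.9663625907290203, -0.2571834165136543, 0.07087041288834242], [0.9999996909587563, 0.00037353498043840924, -0.0006917759807764237, 0.0005570653131584669], [0.000764573431443754, -0.2571832103989513, 0.9663623604613095, -0.17005859154835096], [0.0, 0.0, 0.0, 1.0]]}
```

View pics/top0.png

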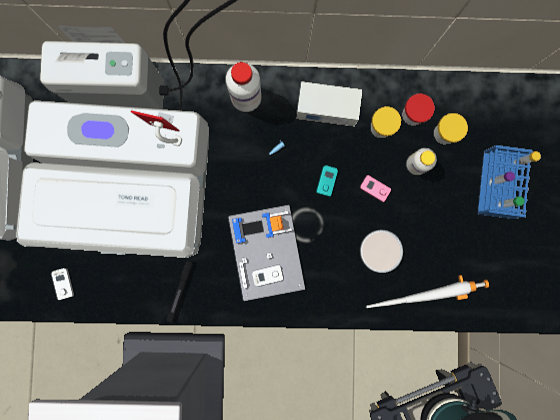

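View pics/side0.png

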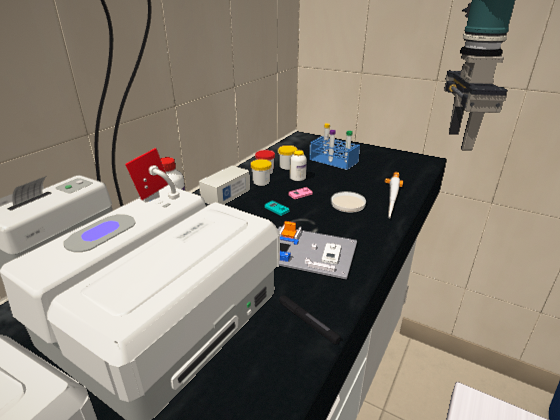

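View pics/wrist0.png

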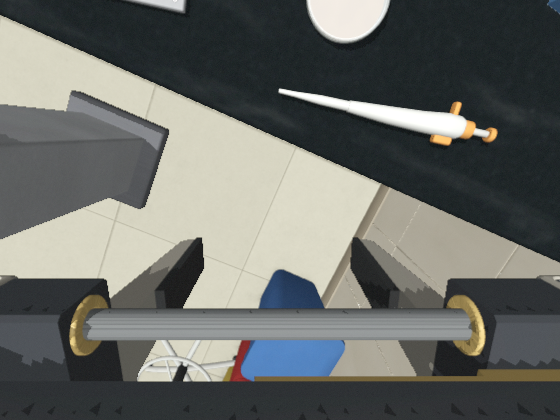

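```bash
cat > h.py <<'E'
import numpy as np, cv2
from workcell import ctrl
from scipy.spatial.transform import Rotation as Rn
def q2R(q): return Rn.from_quat([q[1],q[2],q[3],q[0]]).as_matrix()
def snap(n,name=None):
    s=ctrl.sense(); c=ctrl.camera(n)
    if n=="wrist":
        H=np.array(c["hand_eye"]); T=np.eye(4); T[:3,:3]=q2R(s["tcp_rot"]); T[:3,3]=s["tool_pos"]
        W=np.linalg.inv(T@H); c["R"]=W[:3,:3]; c["t"]=W[:3,3]
    if name: cv2.imwrite(f"pics/{name}.png",c["frame"][:,:,::-1])
    np.savez(f"pics/{name or n}.npz",**{k:np.array(c[k]) for k in("frame","mtx","R","t")})
    return c
def load(name): return dict(np.load(f"pics/{name}.npz"))
def proj(c,X):
    X=np.atleast_2d(X); p=(X@np.array(c["R"]).T+c["t"])@np.array(c["mtx"]).T
    return p[:,:2]/p[:,2:]
def unproj(c,uv,z):
    uv=np.atleast_2d(uv); d=np.c_[uv,np.ones(len(uv))]@np.linalg.inv(c["mtx"]).T
    R=np.array(c["R"]);o=-R.T@c["t"];d=d@R
    k=(z-o[2])/d[:,2]; return o+d*k[:,None]
def crop(c,x0,y0,x1,y1,f,name):
    im=np.asarray(c["frame"])[y0:y1,x0:x1,::-1]
    cv2.imwrite(f"pics/{name}.png",cv2.resize(im,None,fx=f,fy=f,interpolation=cv2.INTER_CUBIC))
E
python3 - <<'E'
from h import *
c=snap("top","top1"); crop(c,215,190,335,310,5,"top1c")
print(unproj(c,[[231,212],[287,204],[305,291],[245,300],[265,253],[268,275],[308,225]],.01).round(3))
E
```

```text
[[ 0.563 -0.256  0.01 ]
 [ 0.584 -0.377  0.01 ]
 [ 0.398 -0.419  0.01 ]
 [ 0.376 -0.292  0.01 ]
 [ 0.477 -0.332  0.01 ]
 [ 0.43  -0.34   0.01 ]
 [ 0.54  -0.423  0.01 ]]
```

View pics/top1c.png

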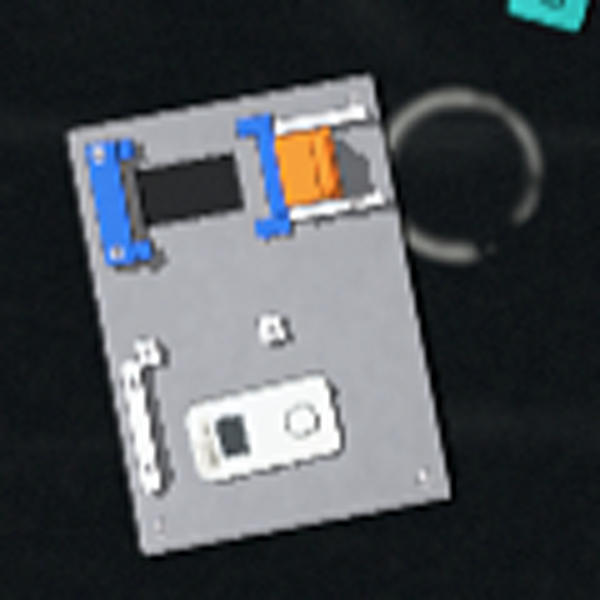

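```bash
cat > fit.py <<'E'
from h import *
from scipy.optimize import least_squares
def S2W(p,P):
    x,y,a=p; c,s=np.cos(a),np.sin(a); P=np.atleast_2d(P)/1000.
    return np.c_[x+c*P[:,0]-s*P[:,1], y+s*P[:,0]+c*P[:,1], P[:,2]]
def W2S(p,X):
    x,y,a=p; c,s=np.cos(a),np.sin(a); X=np.atleast_2d(X); d=X[:,:2]-[x,y]
    return np.c_[c*d[:,0]+s*d[:,1],-s*d[:,0]+c*d[:,1],X[:,2]]*1000
def fitpose(c,P,uv,p0):
    return least_squares(lambda p:(proj(c,S2W(p,P))-uv).ravel(),p0)
E
python3 - <<'E'
from fit import *
c=load("top1")
cr=np.array([[68,130],[372,75],[450,497],[145,555]]); uv=np.array([215,190])+(cr+.5)/5-.5
P=[[67.5,-92.5,10],[-67.5,-92.5,10],[-67.5,92.5,10],[67.5,92.5,10]]
r=fitpose(c,P,uv,[.48,-.33,1.74]);print(r.x,r.fun.round(2))
p=r.x; np.save("st.npy",p)
f=lambda q:np.array([215,190])+(np.array(q)+.5)/5-.5
print("cart corners z18",W2S(p,unproj(c,f([[187,408],[330,373],[343,446],[200,483]]),.018)).round(1))
print("port top z25",W2S(p,unproj(c,f([[302,420]]),.025)).round(1))
print("tab top right",W2S(p,unproj(c,f([[325,130],[342,195]]),.0435)).round(1))
d=snap("side","side1")
# triangulate machine corner
def tri(u1,u2):
    A=[]
    for k,u in((c,u1),(d,u2)):
        M=np.array(k["mtx"])@np.c_[k["R"],k["t"]]; A+= [u[0]*M[2]-M[0],u[1]*M[2]-M[1]]
    X=np.linalg.svd(np.array(A))[2][-1];return X[:3]/X[3]
X=tri((191,257),(275,234));print("machine",X,W2S(p,X))
crop(d,260,190,380,300,5,"side1c")
E
```

```text
[ 0.47881764 -0.33470276  1.77896839] [-0.38  0.    0.35 -0.31  0.61  0.1  -0.57  0.19]
cart corners z18 [[ 37.1  34.   18. ]
 [-25.4  30.5  18. ]
 [-25.2  61.9  18. ]
 [ 37.3  66.1  18. ]]
port top z25 [[-10.1  47.6  25. ]]
tab top right [[-41.6 -70.3  43.5]
 [-43.6 -42.2  43.5]]
machine [ 0.4711017  -0.1909081   0.13134817] [[142.28484776 -22.16894502 131.34816614]]
```

View pics/side1c.png

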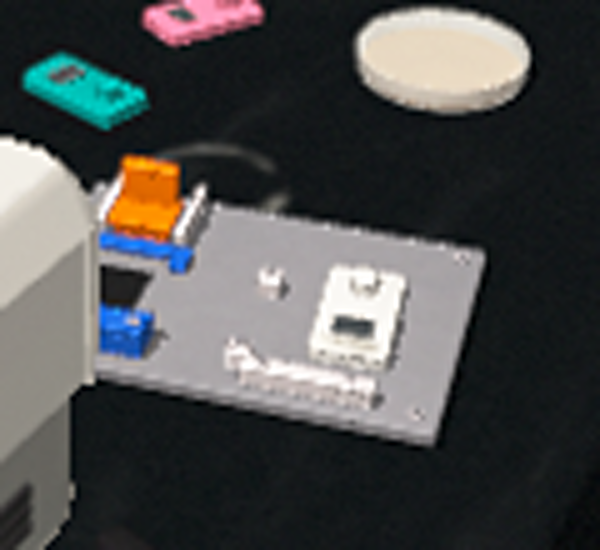

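```bash
python3 - <<'E'
from fit import *
c=load("top1");p=np.load("st.npy")
f=lambda q:np.array([215,190])+(np.array(q)+.5)/5-.5
print("end fence inner face top (z20)",W2S(p,unproj(c,f([[146,362],[162,488]]),.02)).round(1))
print("side block near corners z20",W2S(p,unproj(c,f([[262,343],[288,338]]),.02)).round(1))
print("lip right edge z25",W2S(p,unproj(c,f([[118,155],[138,240]]),.025)).round(1))
print("heel wall z15: ",W2S(p,unproj(c,f([[258,140],[270,215]]),.015)).round(1))
print("pocket black floor z10: ",W2S(p,unproj(c,f([[138,168],[236,153],[243,205],[148,222]]),.010)).round(1))
E
```

```text
end fence inner face top (z20) [[50.7 11.6 20. ]
 [53.4 65.1 20. ]]
side block near corners z20 [[  0.8  12.7  20. ]
 [-10.5  12.6  20. ]]
lip right edge z25 [[ 46.5 -76.9  25. ]
 [ 44.6 -39.8  25. ]]
heel wall z15:  [[-13.1 -72.9  15. ]
 [-12.4 -40.3  15. ]]
pocket black floor z10:  [[ 39.9 -70.7  10. ]
 [ -2.7 -69.4  10. ]
 [ -1.7 -46.8  10. ]
 [ 39.8 -47.1  10. ]]
```

```bash
cat > plan.py <<'E'
from fit import *
def plan(tgt,az,n,hand):
    """rows to go from present measured pose to tgt (world), tool x azimuth az"""
    s=ctrl.sense(); pos=np.array(s["tool_pos"]); R=q2R(s["tcp_rot"]); a=np.arctan2(R[1,0],R[0,0])
    da=(az-a+np.pi)%(2*np.pi)-np.pi; out=[]
    print("now",pos.round(4),"az",round(a,4),"tilt",R[2,:2].round(4),"dist",np.linalg.norm(tgt-pos).round(4),"da",round(da,3))
    A=a;P=pos.copy()
    for i in range(n):
        d=(tgt-P)/(n-i); c,s_=np.cos(A),np.sin(A)
        t=np.array([c*d[0]+s_*d[1], s_*d[0]-c*d[1], -d[2]]).round(4); sp=round(-da/n,4)
        out.append({"hand":hand,"dp":t.tolist(),"spin":sp}); 
        P=P+np.array([c*t[0]+s_*t[1], s_*t[0]-c*t[1], -t[2]]); A-=sp
    import json
    for i in range(0,n,8): print(json.dumps(out[i:i+8]))
E
python3 - <<'E'
from plan import *
p=np.load("st.npy"); o=S2W(p,[16.5,-2.2,0])[0]; p=np.array([o[0],o[1],p[2]]);np.save("st.npy",p);print(p)
plan(S2W(p,[-60,0,150])[0],p[2],16,0.0919)
E
```

```text
[ 0.47756006 -0.31810431  1.77896839]
now [ 0.2564 -0.597   0.2141] az 0.4057 tilt [-0.0001 -0.0009] dist 0.3273 da 1.373
[{"hand": 0.0919, "dp": [0.0188, -0.0069, 0.004], "spin": -0.0858}, {"hand": 0.0919, "dp": [0.0194, -0.0052, 0.004], "spin": -0.0858}, {"hand": 0.0919, "dp": [0.0197, -0.0036, 0.004], "spin": -0.0858}, {"hand": 0.0919, "dp": [0.02, -0.0019, 0.004], "spin": -0.0858}, {"hand": 0.0919, "dp": [0.0201, -0.0001, 0.004], "spin": -0.0858}, {"hand": 0.0919, "dp": [0.02, 0.0016, 0.004], "spin": -0.0858}, {"hand": 0.0919, "dp": [0.0198, 0.0033, 0.004], "spin": -0.0858}, {"hand": 0.0919, "dp": [0.0194, 0.005, 0.004], "spin": -0.0858}]
[{"hand": 0.0919, "dp": [0.0189, 0.0066, 0.004], "spin": -0.0858}, {"hand": 0.0919, "dp": [0.0183, 0.0082, 0.004], "spin": -0.0858}, {"hand": 0.0919, "dp": [0.0175, 0.0097, 0.004], "spin": -0.0858}, {"hand": 0.0919, "dp": [0.0166, 0.0112, 0.004], "spin": -0.0858}, {"hand": 0.0919, "dp": [0.0156, 0.0126, 0.004], "spin": -0.0858}, {"hand": 0.0919, "dp": [0.0145, 0.0139, 0.004], "spin": -0.0858}, {"hand": 0.0919, "dp": [0.0132, 0.0151, 0.0041], "spin": -0.0858}, {"hand": 0.0919, "dp": [0.0119, 0.0162, 0.004], "spin": -0.0858}]
```

Candidates in top0, by pixel: white cartridge on the grey station at (268,275), white look-alike on the left worktop at (62,284), turquoise (327,180) and pink (376,188). The job's cartridge is the one on the station at (268,275). The crop top1c shows it white, with the port to the right and the dark window facing the end fence.

Emit:
jog_arm:
  plan:
    - {"hand":0.0919,"dp":[0.019,-0.007,0.004],"spin":-0.086}
    - {"hand":0.0919,"dp":[0.0195,-0.005,0.004],"spin":-0.086}
    - {"hand":0.0919,"dp":[0.0195,-0.0035,0.004],"spin":-0.086}
    - {"hand":0.0919,"dp":[0.02,-0.002,0.004],"spin":-0.086}
    - {"hand":0.0919,"dp":[0.02,0,0.004],"spin":-0.086}
    - {"hand":0.0919,"dp":[0.02,0.0015,0.004],"spin":-0.086}
    - {"hand":0.0919,"dp":[0.02,0.0035,0.004],"spin":-0.086}
    - {"hand":0.0919,"dp":[0.0195,0.005,0.004],"spin":-0.086}

```text
time_s: 0.92
tool_pos: [0.3743, -0.4864, 0.1824]
tcp_rot: [-0.0, 0.853, 0.522, -0.0]
force: [0.1, -0.1, 0.4]
gripper_width: 1.001
```

Emit:
jog_arm:
  plan:
    - {"hand":0.0919,"dp":[0.019,0.0065,0.004],"spin":-0.086}
    - {"hand":0.0919,"dp":[0.018,0.008,0.004],"spin":-0.086}
    - {"hand":0.0919,"dp":[0.0175,0.0095,0.004],"spin":-0.086}
    - {"hand":0.0919,"dp":[0.0165,0.011,0.004],"spin":-0.086}
    - {"hand":0.0919,"dp":[0.0155,0.0125,0.004],"spin":-0.086}
    - {"hand":0.0919,"dp":[0.0145,0.014,0.004],"spin":-0.086}
    - {"hand":0.0919,"dp":[0.013,0.015,0.004],"spin":-0.086}
    - {"hand":0.0919,"dp":[0.012,0.016,0.004],"spin":-0.086}

```text
time_s: 1.58
tool_pos: [0.4896, -0.3765, 0.1503]
tcp_rot: [-0.0, 0.627, 0.779, -0.0]
force: [-0.6, -0.1, -0.1]
gripper_width: 1.0
```

Emit:
jog_arm:
  plan:
    - {"hand":0.0919,"dp":[0,0,0],"spin":0}

```text
time_s: 1.67
tool_pos: [0.492, -0.3726, 0.1499]
tcp_rot: [-0.001, 0.625, 0.78, 0.002]
force: [0.3, 0.5, -0.2]
gripper_width: 0.999
```

```bash
python3 - <<'E'
from plan import *
p=np.load("st.npy")
c=snap("wrist","w1"); crop(c,0,0,560,420,1.4,"w1b")
plan(S2W(p,[-60,0,150])[0],p[2],1,0.0919)
E
```

```text
now [ 0.4903 -0.3749  0.1501] az 1.7847 tilt [0.0016 0.0004] dist 0.002 da -0.006
[{"hand": 0.0919, "dp": [-0.0018, -0.0008, 0.0001], "spin": 0.0057}]
```

View pics/w1b.png

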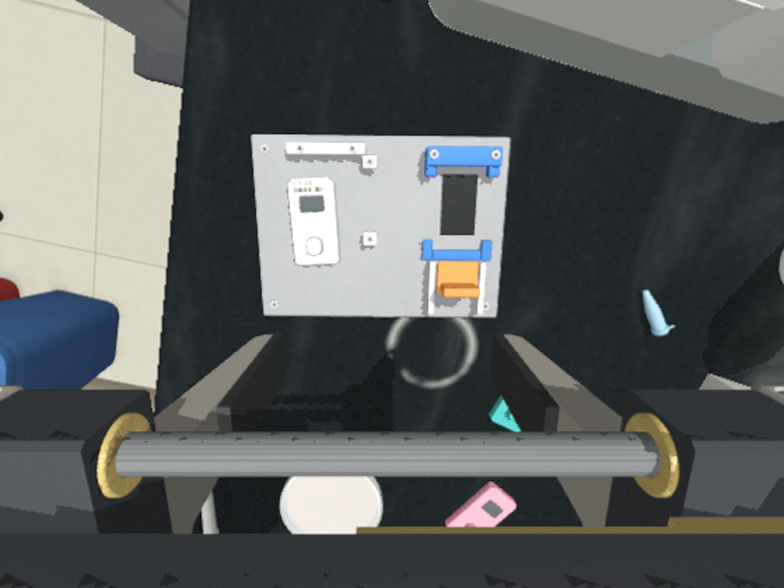

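```bash
python3 - <<'E'
from plan import *
c=load("w1"); crop(c,170,85,270,235,4,"w1l"); crop(c,270,85,370,235,4,"w1r")
a=cv2.imread("pics/w1l.png");b=cv2.imread("pics/w1r.png");cv2.imwrite("pics/w1lr.png",np.hstack([a,b]))
E
```

```text
(no output)
```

View pics/w1lr.png

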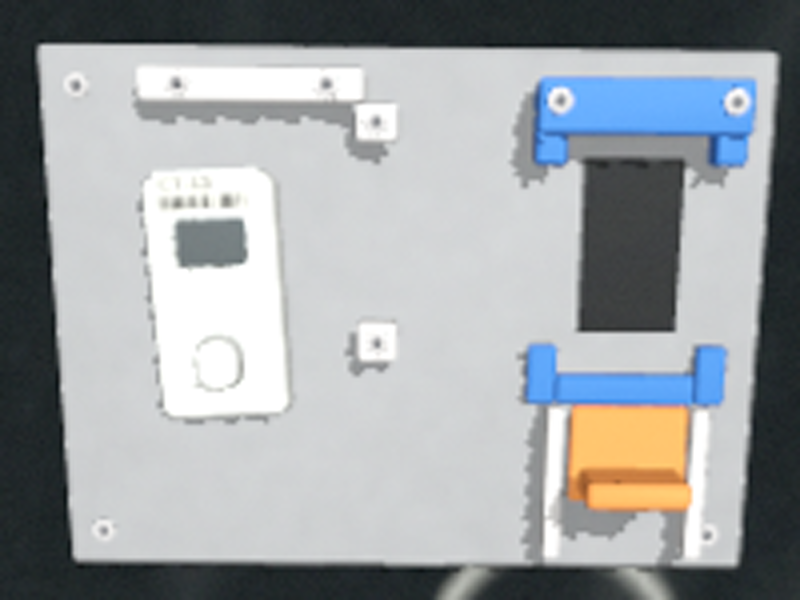

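```bash
python3 - <<'E'
from plan import *
c=load("w1");p0=np.load("st.npy")
f=lambda q:np.array([170,85])+(np.array(q)+.5)/4-.5
F=[((36,68,20),(137,98)),((36,13,20),(364,99)),((-17,15,20),(358,322)),((-27,15,20),(358,361)),((27,15,20),(356,141)),
 ((-23,None,15),(540,345)),((-38.5,None,15),(540,403)),((-30.5,-55,15),(625,375)),((29,-55,25),(650,131))]
D=[((67.5,92.5),(40,45)),((67.5,-92.5),(778,52)),((-67.5,-92.5),(740,568)),((-67.5,92.5),(75,562))]
def res(q):
    p=q[:3]; r=[]
    cc=dict(c); cc["t"]=c["t"]+c["R"]@np.array([0,0,q[5]])*0
    for P,uv in F:
        u=f(uv); 
        if P[1] is None: r.append((proj(c,S2W(p,(P[0],-35.,P[2])))[0]-u)[1])
        elif P[1]==-55: r.append((proj(c,S2W(p,P))[0]-u)[1])
        else: r+=list(proj(c,S2W(p,P))[0]-u)
    for P,uv in D: r+=list(proj(c,S2W(p,(P[0]+q[3],P[1]+q[4],10)))[0]-f(uv))
    return r
r=least_squares(res,[*p0,-16,2,0],loss="soft_l1",f_scale=.7);print(r.x.round(4));print(np.round(res(r.x),1))
p=r.x[:3];np.save("st.npy",p)
cc=W2S(p,unproj(c,f([[148,172],[270,168],[289,412],[165,415]]),.018));print("cart",cc.round(1),cc.mean(0))
print("port",W2S(p,unproj(c,f([[218,363]]),.025)).round(1))
print("tab top",W2S(p,unproj(c,f([[588,483],[690,483],[690,508],[590,508]]),.0435)).round(1))
print("rails",W2S(p,unproj(c,f([[557,480],[697,480]]),.02)).round(1))
E
```

```text
[  0.4758  -0.3177   1.7817 -18.0415   2.1609   0.    ]
[ 0.   0.2  0.1  0.5 -0.1 -0.2 -0.1 -0.1  0.1 -0.3 -0.2  0.1 -0.3  0.4
 -1.  -0.3  1.3 -0.3  0.4  0.5 -0.5  0.6]
cart [[ 19.   66.7  18. ]
 [ 20.2  36.5  18. ]
 [-40.9  33.1  18. ]
 [-41.9  65.4  18. ]] [-10.89240716  50.43409217  18.        ]
port [[-27.3  49.9  25. ]]
tab top [[-53.1 -42.   43.5]
 [-52.9 -66.7  43.5]
 [-59.1 -67.1  43.5]
 [-59.3 -42.7  43.5]]
rails [[-58.  -37.1  20. ]
 [-57.7 -73.9  20. ]]
```

```bash
python3 - <<'E'
from plan import *
L=[]
for i in range(6):
    s=ctrl.sense();R=q2R(s["tcp_rot"]);L.append([*s["tool_pos"],np.arctan2(R[1,0],R[0,0]),R[2,0],R[2,1],*s["joints"]]); ctrl.camera("wrist")
L=np.array(L);print(L.round(4));print(L.mean(0).round(4),L.std(0).round(4))
E
```

```text
[[ 4.9030e-01 -3.7490e-01  1.5010e-01  1.7847e+00  1.6000e-03  4.0000e-04
   8.8060e-01  5.1950e-01 -3.7750e-01  1.7215e+00  2.2610e-01  9.4460e-01
   6.2880e-01]
 [ 4.8910e-01 -3.7680e-01  1.5030e-01  1.7812e+00  4.0000e-04 -5.0000e-04
   8.8190e-01  5.1900e-01 -3.7530e-01  1.7213e+00  2.2640e-01  9.4480e-01
   6.2850e-01]
 [ 4.8830e-01 -3.7800e-01  1.5050e-01  1.7794e+00 -4.0000e-04 -9.0000e-04
   8.8290e-01  5.1860e-01 -3.7410e-01  1.7212e+00  2.2650e-01  9.4480e-01
   6.2850e-01]
 [ 4.8800e-01 -3.7850e-01  1.5060e-01  1.7786e+00 -8.0000e-04 -9.0000e-04
   8.8340e-01  5.1830e-01 -3.7360e-01  1.7212e+00  2.2650e-01  9.4470e-01
   6.2870e-01]
 [ 4.8790e-01 -3.7870e-01  1.5070e-01  1.7784e+00 -9.0000e-04 -8.0000e-04
   8.8370e-01  5.1820e-01 -3.7360e-01  1.7212e+00  2.2650e-01  9.4470e-01
   6.2880e-01]
 [ 4.8800e-01 -3.7860e-01  1.5080e-01  1.7786e+00 -9.0000e-04 -6.0000e-04
   8.8380e-01  5.1810e-01 -3.7380e-01  1.7212e+00  2.2640e-01  9.4470e-01
   6.2890e-01]]
[ 4.8860e-01 -3.7760e-01  1.5050e-01  1.7801e+00 -2.0000e-04 -5.0000e-04
  8.8270e-01  5.1860e-01 -3.7470e-01  1.7213e+00  2.2640e-01  9.4470e-01
  6.2870e-01] [0.0009 0.0014 0.0002 0.0023 0.0009 0.0004 0.0011 0.0005 0.0014 0.0001
 0.0002 0.0001 0.0002]
```

```bash
python3 - <<'E'
from plan import *
c=load("w1"); d=snap("wrist","w2"); p=np.load("st.npy")
g=lambda k:cv2.cvtColor(np.asarray(k["frame"]),cv2.COLOR_RGB2GRAY)
P=[(x+0.,y+0.,10) for x,y in [(47,90),(47,-88),(-83,-88),(-83,93)]]+[(36,68,20),(36,13,20),(-17,15,20),(-27,15,20),(27,15,20),(-30.5,-40,15),(29,-55,25),(-53,-42,43.5),(15,36,18),(-40,65,18)]
u=proj(c,S2W(p,P)).astype(np.float32).reshape(-1,1,2)
v,st,e=cv2.calcOpticalFlowPyrLK(g(c),g(d),u,None,winSize=(21,21))
v=v[:,0];print((v-proj(d,S2W(p,P))).round(2))
r=least_squares(lambda q:(proj(d,S2W(q,P))-v).ravel(),p,loss="soft_l1",f_scale=.5);print(p,r.x)
np.save("st2.npy",r.x)
plan(S2W(r.x,[-3.9,50.4,60])[0],r.x[2],6,0.065)
E
```

```text
[[ 0.02 -0.08]
 [ 0.05 -0.07]
 [-0.12  0.31]
 [-0.07 -0.06]
 [-0.06 -0.12]
 [ 0.05  0.04]
 [-0.08 -0.09]
 [-0.17 -0.08]
 [-0.02 -0.04]
 [ 0.04  0.07]
 [-0.02  0.26]
 [-0.3   0.05]
 [ 0.04  0.13]
 [-0.07 -0.2 ]]
[ 0.47576763 -0.31766827  1.78172112] [ 0.4757328  -0.31769374  1.78027827]
now [ 0.4883 -0.3782  0.1508] az 1.7794 tilt [-0.0007 -0.0003] dist 0.1188 da 0.001
[{"hand": 0.065, "dp": [0.0096, -0.0084, 0.0151], "spin": -0.0001}, {"hand": 0.065, "dp": [0.0096, -0.0084, 0.0151], "spin": -0.0001}, {"hand": 0.065, "dp": [0.0097, -0.0083, 0.0152], "spin": -0.0001}, {"hand": 0.065, "dp": [0.0096, -0.0084, 0.0151], "spin": -0.0001}, {"hand": 0.065, "dp": [0.0097, -0.0083, 0.0152], "spin": -0.0001}, {"hand": 0.065, "dp": [0.0096, -0.0084, 0.0151], "spin": -0.0001}]
```

Emit:
jog_arm:
  plan:
    - {"hand":0.065,"dp":[0.0095,-0.0085,0.015],"spin":0}
    - {"hand":0.065,"dp":[0.0095,-0.0085,0.015],"spin":0}
    - {"hand":0.065,"dp":[0.0095,-0.0085,0.015],"spin":0}
    - {"hand":0.065,"dp":[0.0095,-0.0085,0.015],"spin":0}
    - {"hand":0.065,"dp":[0.0095,-0.0085,0.015],"spin":0}
    - {"hand":0.065,"dp":[0.0105,-0.008,0.016],"spin":0}
    - {"hand":0.065,"dp":[0,0,0],"spin":0}
    - {"hand":0.065,"dp":[0,0,0],"spin":0}

```text
time_s: 2.73
tool_pos: [0.4271, -0.3312, 0.0595]
tcp_rot: [-0.0, 0.629, 0.777, -0.0]
force: [0.2, 0.4, -0.5]
gripper_width: 0.706
```

Emit:
jog_arm:
  plan:
    - {"hand":0.065,"dp":[0,0,0],"spin":0}
    - {"hand":0.065,"dp":[0,0,0],"spin":0}

```text
time_s: 2.9
tool_pos: [0.429, -0.3322, 0.0608]
tcp_rot: [0.001, 0.629, 0.777, 0.0]
force: [-0.6, -0.1, -0.1]
gripper_width: 0.705
```

```bash
python3 - <<'E'
from plan import *
p=np.load("st2.npy")
c=snap("wrist","w3")
s=ctrl.sense();print("TCP st",W2S(p,s["tool_pos"]).round(1), s["gripper_width"]*91.9)
im=c["frame"].copy()
for P,col in [((5+.01*0,32,10),(255,0,0)),((-10.9,50.4,18),(0,255,0)),((-3.9,50.4,18),(0,0,255)),((-17,15,20),(255,0,255)),((36,13,20),(255,0,255)),((-30.5,-55,15),(255,0,255)),((29,-55,25),(255,0,255))]:
    u=proj(c,S2W(p,P))[0]; print(P,u.round(1)); cv2.circle(im,tuple(np.round(u).astype(int)),2,col,-1)
c["frame"]=im; crop(c,0,0,560,420,1.4,"w3b")
plan(S2W(p,[-3.9,50.4,13])[0],p[2],4,0.065)
E
```

```text
TCP st [[-4.3 48.8 60.7]] 65.08902597250085
(5.0, 32, 10) [299.6 214.7]
(-10.9, 50.4, 18) [276.  237.5]
(-3.9, 50.4, 18) [276.  228.8]
(-17, 15, 20) [322.1 245.9]
(36, 13, 20) [327.9 177.1]
(-30.5, -55, 15) [408.5 259.5]
(29, -55, 25) [424.3 188. ]
now [ 0.4289 -0.332   0.0607] az 1.7813 tilt [-0.002   0.0018] dist 0.0477 da -0.001
[{"hand": 0.065, "dp": [0.0001, -0.0004, 0.0119], "spin": 0.0002}, {"hand": 0.065, "dp": [0.0001, -0.0004, 0.0119], "spin": 0.0002}, {"hand": 0.065, "dp": [0.0001, -0.0004, 0.012], "spin": 0.0002}, {"hand": 0.065, "dp": [0.0001, -0.0004, 0.0119], "spin": 0.0002}]
```

View pics/w3b.png

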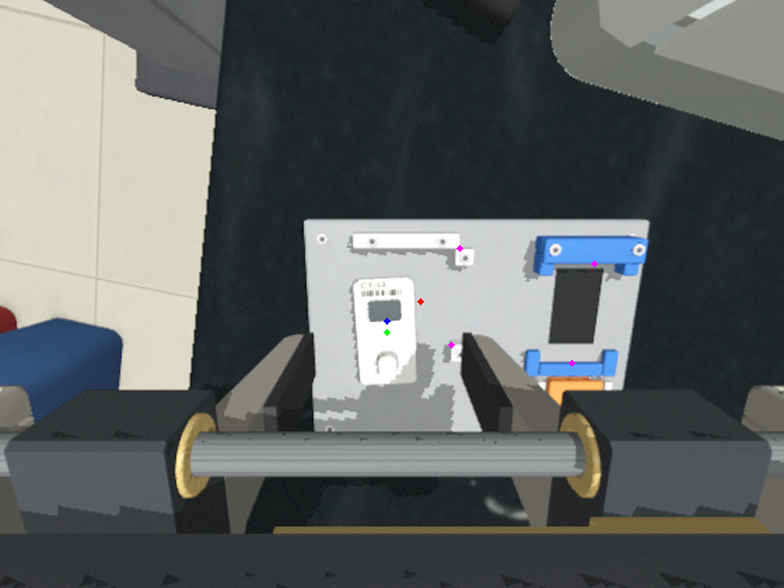

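Emit:
jog_arm:
  plan:
    - {"hand":0.065,"dp":[0.0005,-0.0005,0.012],"spin":0}
    - {"hand":0.065,"dp":[0,-0.0005,0.012],"spin":0}
    - {"hand":0.065,"dp":[0,-0.0005,0.012],"spin":0}
    - {"hand":0.065,"dp":[0,0,0.0105],"spin":0}
    - {"hand":0.065,"dp":[0,0,0],"spin":0}
    - {"hand":0.065,"dp":[0,0,0],"spin":0}
    - {"hand":0.065,"dp":[0,0,0],"spin":0}

```text
time_s: 3.53
tool_pos: [0.4257, -0.3304, 0.0122]
tcp_rot: [-0.001, 0.629, 0.778, 0.0]
force: [0.6, -0.8, -0.5]
gripper_width: 0.702
```

```bash
python3 - <<'E'
from plan import *
p=np.load("st2.npy")
s=ctrl.sense();print("TCP st",W2S(p,s["tool_pos"]).round(1), s["gripper_width"]*91.9,s["force"].round(2))
E
```

```text
TCP st [[-2.  51.6 12.2]] 64.481091725626 [ 0.59 -0.82 -0.53]
```

Emit:
jog_arm:
  plan:
    - {"hand":0.065,"dp":[0,0,0],"spin":0}
    - {"hand":0.065,"dp":[0,0,0],"spin":0}
    - {"hand":0.065,"dp":[0,0,0],"spin":0}

```text
time_s: 3.78
tool_pos: [0.426, -0.3308, 0.0131]
tcp_rot: [0.0, 0.629, 0.778, -0.0]
force: [0.6, 0.2, -0.6]
gripper_width: 0.707
```

```bash
python3 - <<'E'
from plan import *
p=np.load("st2.npy")
c=snap("wrist","w4")
s=ctrl.sense();print("TCP st",W2S(p,s["tool_pos"]).round(1), s["gripper_width"]*91.9,s["force"].round(2))
crop(c,100,120,460,390,2,"w4b")
E
```

```text
TCP st [[-2.5 51.4 13.1]] 65.37091153233118 [ 0.08 -0.96  0.4 ]
```

View pics/w4b.png

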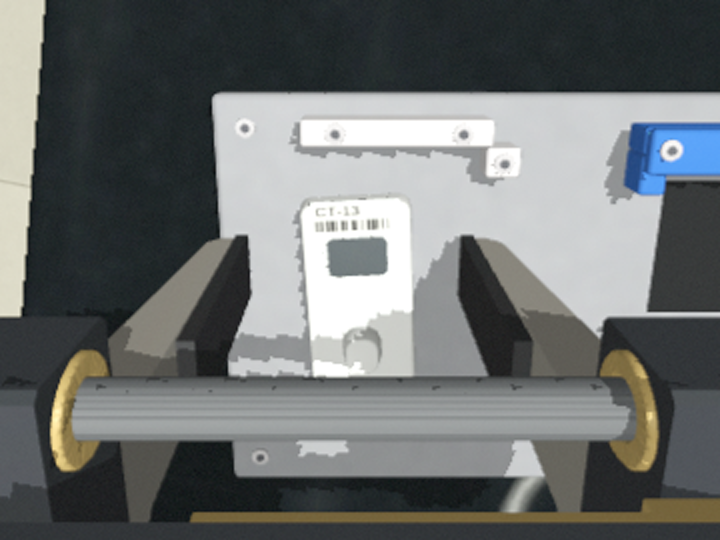

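Emit:
jog_arm:
  plan:
    - {"hand":0.045,"dp":[-0.0015,-0.0005,0],"spin":0}
    - {"hand":0.03,"dp":[0,0,0],"spin":0}
    - {"hand":0.03,"dp":[0,0,0],"spin":0}
    - {"hand":0.03,"dp":[0,0,0],"spin":0}
    - {"hand":0.03,"dp":[0,0,0],"spin":0}
    - {"hand":0.03,"dp":[0,0,0],"spin":0}

```text
time_s: 4.33
tool_pos: [0.4259, -0.3324, 0.0131]
tcp_rot: [0.0, 0.629, 0.778, -0.0]
force: [-0.6, 0.0, -0.3]
gripper_width: 0.364
```

```bash
python3 - <<'E'
from plan import *
p=np.load("st2.npy")
c=snap("wrist","w5")
s=ctrl.sense();print("TCP st",W2S(p,s["tool_pos"]).round(1), s["gripper_width"]*91.9,s["force"].round(2))
crop(c,100,120,460,390,2,"w5b")
E
```

```text
TCP st [[-4.  51.8 13.1]] 32.93576801623451 [-0.2  -1.14  0.67]
```

View pics/w5b.png

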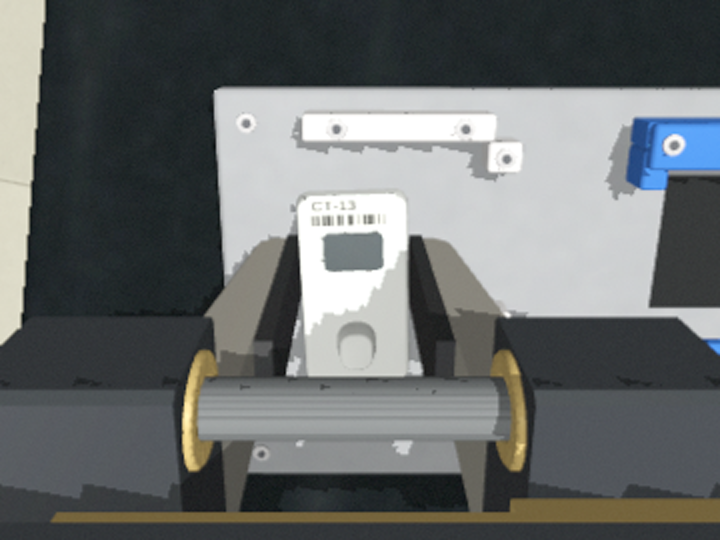

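```bash
python3 - <<'E'
from plan import *
p=np.load("st2.npy")
c=load("w5"); f=lambda q:np.array([100,120])+(np.array(q)+.5)/2-.5
print(W2S(p,unproj(c,f([[303,194],[403,193],[306,360],[406,360]]),.018)).round(1))
print(W2S(p,unproj(c,f([[304,139],[494,139],[490,170]]),.02)).round(1))
print("pads: ",proj(c,S2W(p,[[-4,35,18],[-4,69,18],[-14,35,18],[6,35,18]])))
E
```

```text
[[ 19.8  67.9  18. ]
 [ 20.2  38.6  18. ]
 [-34.8  68.   18. ]
 [-34.7  36.4  18. ]]
[[36.5 67.1 20. ]
 [36.6 13.5 20. ]
 [27.6 14.1 20. ]]
pads:  [[306.34149844 254.70162434]
 [250.19966171 254.58812137]
 [305.89498899 269.81666649]
 [306.8010322  239.14568916]]
```

Emit:
jog_arm:
  plan:
    - {"hand":0.03,"dp":[0.0015,0.002,0],"spin":0}
    - {"hand":0.03,"dp":[0.002,0.0025,0],"spin":0}
    - {"hand":0.03,"dp":[0.002,0.0025,0],"spin":0}
    - {"hand":0.03,"dp":[0.002,0.0025,0],"spin":0}
    - {"hand":0.03,"dp":[0.002,0.0025,0],"spin":0}
    - {"hand":0.03,"dp":[0.002,0.0025,0],"spin":0}
    - {"hand":0.03,"dp":[0.0015,0.0025,0],"spin":0}
    - {"hand":0.03,"dp":[0.001,0.001,0],"spin":0}

```text
time_s: 5.05
tool_pos: [0.441, -0.3144, 0.0131]
tcp_rot: [0.0, 0.628, 0.778, 0.0]
force: [-0.8, -2.0, 1.0]
gripper_width: 0.366
```

Emit:
jog_arm:
  plan:
    - {"hand":0.03,"dp":[0,0,0],"spin":0}
    - {"hand":0.03,"dp":[0,0,0],"spin":0}
    - {"hand":0.03,"dp":[0,0,0],"spin":0}
    - {"hand":0.03,"dp":[0,0,0],"spin":0}

```text
time_s: 5.38
tool_pos: [0.4407, -0.3148, 0.0131]
tcp_rot: [0.0, 0.629, 0.778, 0.0]
force: [-0.0, 1.4, 1.1]
gripper_width: 0.361
```

```bash
python3 - <<'E'
from plan import *
p=np.load("st2.npy")
c=snap("wrist","w6")
s=ctrl.sense();print("TCP st",W2S(p,s["tool_pos"]).round(1), s["gripper_width"]*91.9,s["force"].round(2))
crop(c,100,120,460,390,2,"w6b")
E
```

```text
TCP st [[10.1 33.8 13.1]] 33.4705362341678 [ 1.48 -0.42  1.09]
```

View pics/w6b.png

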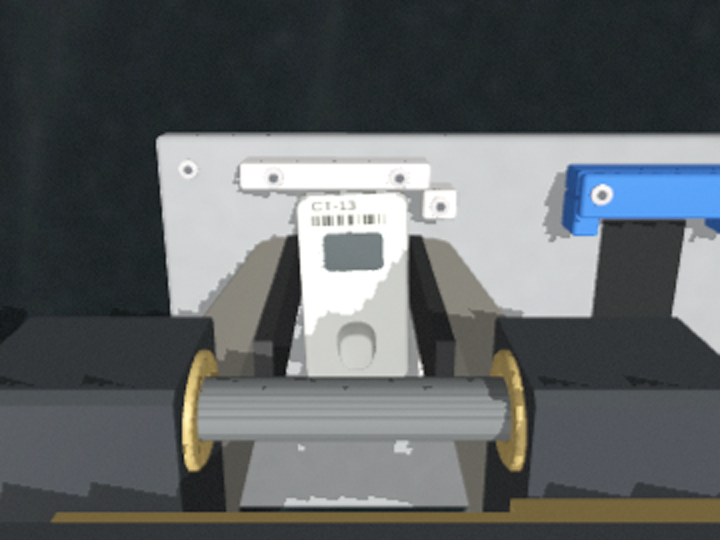

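Emit:
jog_arm:
  plan:
    - {"hand":0.03,"dp":[0.0005,0.0005,0],"spin":0}
    - {"hand":0.03,"dp":[0.0005,0.0005,0],"spin":0}
    - {"hand":0.03,"dp":[0.0005,0.0005,0],"spin":0}
    - {"hand":0.03,"dp":[0.0005,0.0005,0],"spin":0}
    - {"hand":0.03,"dp":[0,0,0],"spin":0}
    - {"hand":0.03,"dp":[0,0,0],"spin":0}

```text
time_s: 5.93
tool_pos: [0.4419, -0.3126, 0.0131]
tcp_rot: [0.0, 0.629, 0.778, -0.0]
force: [-1.1, -1.2, 1.4]
gripper_width: 0.364
```

Emit:
jog_arm:
  plan:
    - {"hand":0.03,"dp":[0.0005,0.0005,0],"spin":0}
    - {"hand":0.03,"dp":[0.0005,0.0005,0],"spin":0}
    - {"hand":0.03,"dp":[0,0,0],"spin":0}
    - {"hand":0.03,"dp":[0,0,0],"spin":0}

```text
time_s: 6.27
tool_pos: [0.442, -0.3124, 0.0131]
tcp_rot: [-0.0, 0.629, 0.777, -0.001]
force: [-2.5, -4.7, 2.0]
gripper_width: 0.367
```

```bash
python3 - <<'E'
from plan import *
p=np.load("st2.npy")
c=snap("wrist","w7")
s=ctrl.sense();print("TCP st",W2S(p,s["tool_pos"]).round(1), s["gripper_width"]*91.9,s["force"].round(2))
crop(c,180,160,380,310,4,"w7b")
E
```

```text
TCP st [[12.2 31.9 13.1]] 33.55194757274425 [-3.64 -4.95  3.02]
```

View pics/w7b.png

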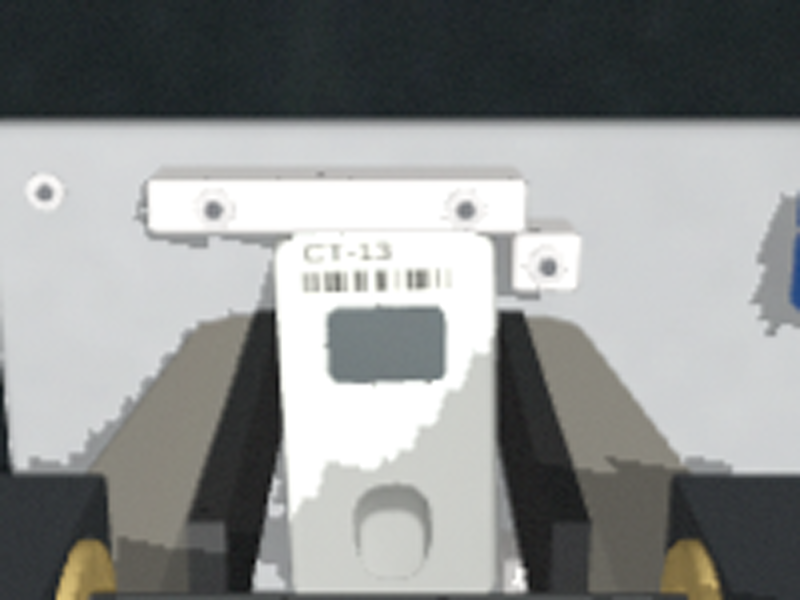

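```bash
python3 - <<'E'
from plan import *
p=np.load("st2.npy")
c=load("w7"); f=lambda q:np.array([180,160])+(np.array(q)+.5)/4-.5
print(W2S(p,unproj(c,f([[277,300],[496,300],[290,540],[496,540]]),.018)).round(1))
print(W2S(p,unproj(c,f([[512,290],[500,233]]),.02)).round(1))
print((proj(c,S2W(p,[[36,15,18],[27,15,20],[27,15,10],[36,49,18]]))-[180,160])*4)
E
```

```text
[[ 24.9  49.5  18. ]
 [ 25.   17.   18. ]
 [-15.   48.4  18. ]
 [-14.9  16.   18. ]]
[[27.2 14.9 20. ]
 [35.9 16.9 20. ]]
[[510.00387823 227.16760169]
 [509.66507026 290.01854699]
 [503.29997599 268.80600002]
 [277.37617769 226.87413093]]
```

Emit:
jog_arm:
  plan:
    - {"hand":0.03,"dp":[0.0003,0.0005,0],"spin":0}
    - {"hand":0.03,"dp":[0.0003,0.0005,0],"spin":0}
    - {"hand":0.03,"dp":[0,0.0005,0],"spin":0}
    - {"hand":0.03,"dp":[0,0,0],"spin":0}
    - {"hand":0.03,"dp":[0,0,0],"spin":0}

```text
time_s: 6.73
tool_pos: [0.4421, -0.3124, 0.0131]
tcp_rot: [-0.001, 0.63, 0.777, -0.002]
force: [-4.2, -5.7, 4.8]
gripper_width: 0.365
```

```bash
python3 - <<'E'
from plan import *
p=np.load("st2.npy")
c=snap("wrist","w8")
s=ctrl.sense();R=q2R(s["tcp_rot"]);print("TCP st",W2S(p,s["tool_pos"]).round(1), s["gripper_width"]*91.9,s["force"].round(2),np.arctan2(R[1,0],R[0,0])-p[2])
crop(c,180,160,380,310,4,"w8b")
E
```

```text
TCP st [[12.2 31.8 13.1]] 33.45009905790716 [-4.88 -6.5   3.88] -0.0006271375631015097
```

View pics/w8b.png

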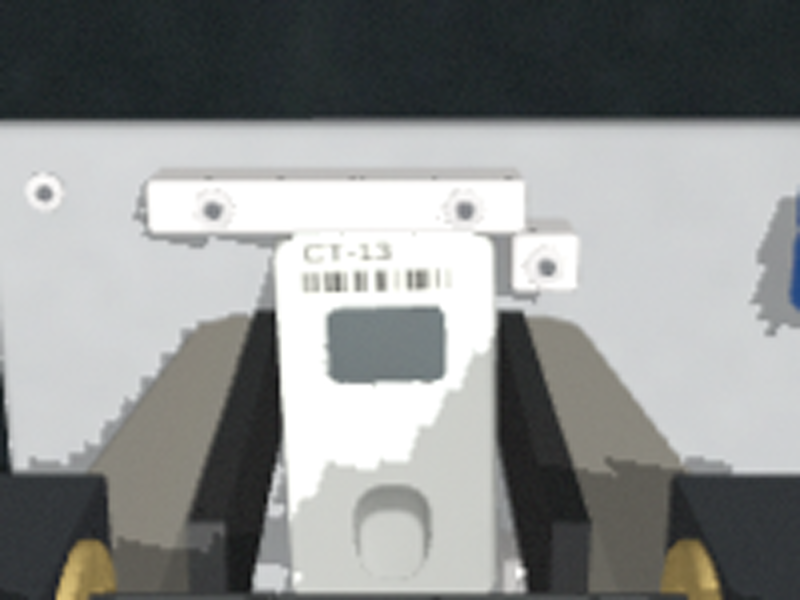

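Emit:
jog_arm:
  plan:
    - {"hand":0.03,"dp":[0,0,0],"spin":0.01}
    - {"hand":0.03,"dp":[0,0,0],"spin":0.01}
    - {"hand":0.03,"dp":[0,0,0],"spin":0.01}
    - {"hand":0.03,"dp":[0,0,0],"spin":0}
    - {"hand":0.03,"dp":[0,0,0],"spin":0}

```text
time_s: 7.2
tool_pos: [0.4429, -0.3118, 0.0131]
tcp_rot: [-0.0, 0.641, 0.768, -0.001]
force: [-3.7, -5.0, 2.5]
gripper_width: 0.364
```

```bash
python3 - <<'E'
from plan import *
p=np.load("st2.npy")
c=snap("wrist","w9")
s=ctrl.sense();R=q2R(s["tcp_rot"]);print("TCP st",W2S(p,s["tool_pos"]).round(1), s["gripper_width"]*91.9,s["force"].round(2),np.arctan2(R[1,0],R[0,0])-p[2])
crop(c,180,160,380,310,4,"w9b")
E
```

```text
TCP st [[12.6 30.8 13.1]] 33.72545885103184 [-3.31 -5.02  2.33] -0.029741743798124665
```

View pics/w9b.png

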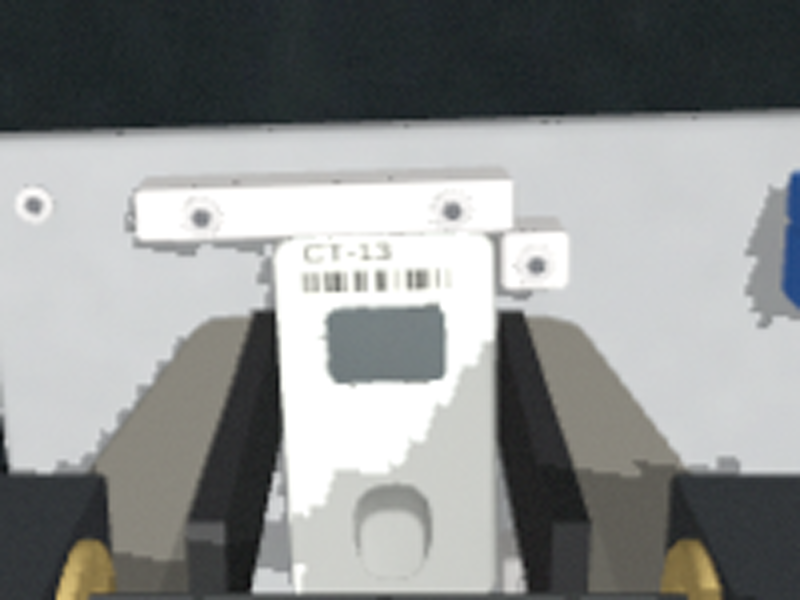

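Emit:
jog_arm:
  plan:
    - {"hand":0.05,"dp":[0,0,0],"spin":0}
    - {"hand":0.05,"dp":[0,0,0],"spin":0}
    - {"hand":0.05,"dp":[0,0,0],"spin":0}
    - {"hand":0.05,"dp":[0,0,0],"spin":0}
    - {"hand":0.05,"dp":[0,0,0],"spin":0}
    - {"hand":0.05,"dp":[0,0,0],"spin":0}
    - {"hand":0.05,"dp":[0,0,0],"spin":0}
    - {"hand":0.05,"dp":[0,0,0],"spin":0}

```text
time_s: 7.92
tool_pos: [0.4442, -0.3103, 0.013]
tcp_rot: [-0.0, 0.64, 0.768, 0.0]
force: [-0.3, -0.0, 0.7]
gripper_width: 0.544
```

```bash
python3 - <<'E'
from plan import *
p=np.load("st2.npy")
c=snap("wrist","w10")
s=ctrl.sense();R=q2R(s["tcp_rot"]);print("TCP st",W2S(p,s["tool_pos"]).round(1), s["gripper_width"]*91.9,s["force"].round(2),np.arctan2(R[1,0],R[0,0])-p[2])
crop(c,180,160,380,310,4,"w10b")
E
```

```text
TCP st [[13.7 29.4 13.1]] 49.737929907097325 [-0.45 -0.24 -0.49] -0.02853287871804966
```

View pics/w10b.png

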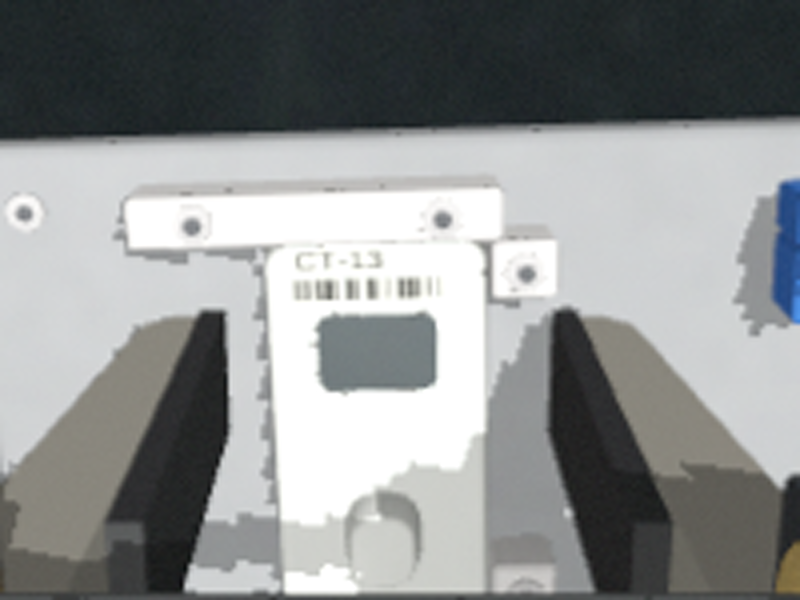

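Emit:
jog_arm:
  plan:
    - {"hand":0.05,"dp":[-0.001,-0.0015,0],"spin":-0.0145}
    - {"hand":0.05,"dp":[-0.001,-0.001,0],"spin":-0.0145}
    - {"hand":0.05,"dp":[0,0,0],"spin":0}
    - {"hand":0.05,"dp":[0,0,0],"spin":0}
    - {"hand":0.05,"dp":[0,0,0],"spin":0}
    - {"hand":0.05,"dp":[0,0,0],"spin":0}

```text
time_s: 8.47
tool_pos: [0.442, -0.3129, 0.0131]
tcp_rot: [0.0, 0.629, 0.777, -0.0]
force: [-0.6, -0.3, 0.5]
gripper_width: 0.544
```

```bash
python3 - <<'E'
from plan import *
p=np.load("st2.npy")
s=ctrl.sense();c=snap("wrist","w11")
R=q2R(s["tcp_rot"]);print("TCP st",W2S(p,s["tool_pos"]).round(1), s["gripper_width"]*91.9,s["force"].round(2),np.arctan2(R[1,0],R[0,0])-p[2])
crop(c,180,160,380,310,4,"w11b")
E
```

```text
TCP st [[11.7 32.  13.1]] 50.0070262341068 [-0.56 -0.33  0.52] 0.0003667067538990487
```

View pics/w11b.png

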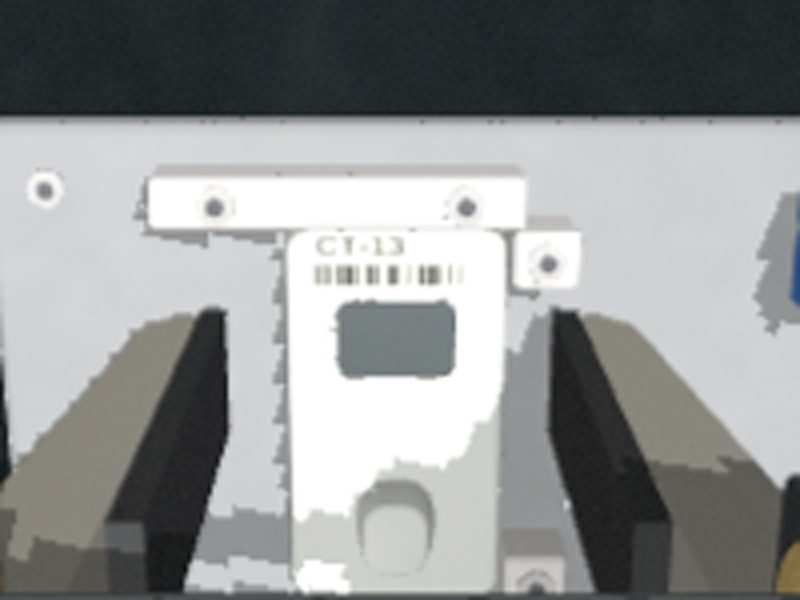

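Emit:
jog_arm:
  plan:
    - {"hand":0.045,"dp":[0,0.0005,0.0005],"spin":0.0145}
    - {"hand":0.045,"dp":[0,0.0005,0.0005],"spin":0.014}
    - {"hand":0.03,"dp":[0,0,0],"spin":0}
    - {"hand":0.03,"dp":[0,0,0],"spin":0}
    - {"hand":0.03,"dp":[0,0,0],"spin":0}
    - {"hand":0.03,"dp":[0,0,0],"spin":0}
    - {"hand":0.03,"dp":[0,0,0],"spin":0}

```text
time_s: 9.1
tool_pos: [0.443, -0.3127, 0.0121]
tcp_rot: [0.0, 0.64, 0.768, -0.0]
force: [-0.3, 0.4, -0.6]
gripper_width: 0.365
```

```bash
python3 - <<'E'
from plan import *
p=np.load("st2.npy")
s=ctrl.sense();c=snap("wrist","w12")
R=q2R(s["tcp_rot"]);print("TCP st",W2S(p,s["tool_pos"]).round(1), s["gripper_width"]*91.9,s["force"].round(2),np.arctan2(R[1,0],R[0,0])-p[2])
crop(c,180,160,380,310,4,"w12b")
E
```

```text
TCP st [[11.7 31.  12.1]] 33.5251783281863 [-0.3   0.39 -0.64] -0.027989062114547547
```

View pics/w12b.png

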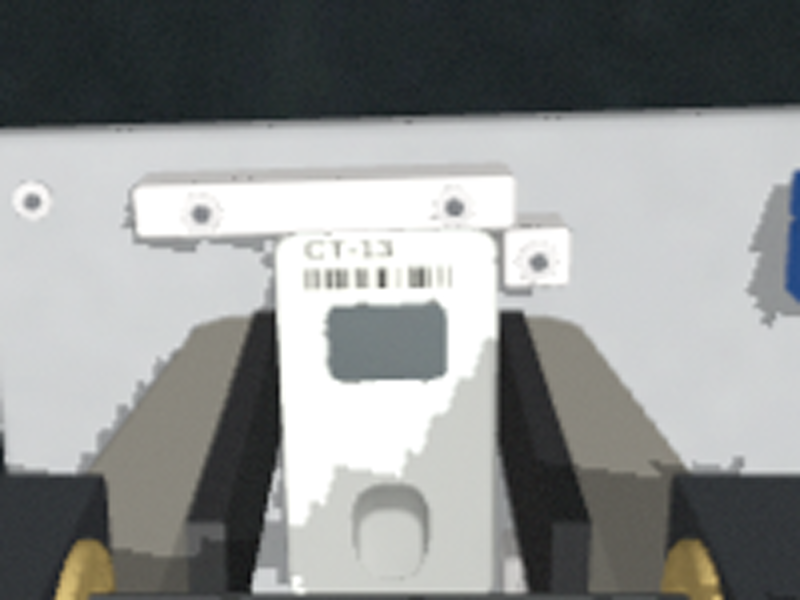

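```bash
python3 - <<'E'
from plan import *
p=np.load("st2.npy")
az=p[2]-.028
plan(S2W(p,[11.7,31,70])[0],az,5,0.03)
E
```

```text
now [ 0.443  -0.3127  0.0121] az 1.7522 tilt [-0.0001 -0.    ] dist 0.0579 da 0.0
[{"hand": 0.03, "dp": [-0.0, -0.0, -0.0116], "spin": -0.0}, {"hand": 0.03, "dp": [-0.0, -0.0, -0.0116], "spin": -0.0}, {"hand": 0.03, "dp": [-0.0, -0.0, -0.0116], "spin": -0.0}, {"hand": 0.03, "dp": [-0.0, -0.0, -0.0116], "spin": -0.0}, {"hand": 0.03, "dp": [-0.0, -0.0, -0.0115], "spin": -0.0}]
```

Emit:
jog_arm:
  plan:
    - {"hand":0.03,"dp":[0,0,-0.006],"spin":0}
    - {"hand":0.03,"dp":[0,0,-0.01],"spin":0}
    - {"hand":0.03,"dp":[0,0,-0.014],"spin":0}
    - {"hand":0.03,"dp":[0,0,-0.014],"spin":0}
    - {"hand":0.03,"dp":[0,0,-0.014],"spin":0}
    - {"hand":0.03,"dp":[0,0,0],"spin":0}
    - {"hand":0.03,"dp":[0,0,0],"spin":0}
    - {"hand":0.03,"dp":[0,0,0],"spin":0}

```text
time_s: 9.82
tool_pos: [0.4426, -0.3125, 0.0699]
tcp_rot: [-0.0, 0.64, 0.768, -0.0]
force: [-1.4, -1.2, 0.1]
gripper_width: 0.365
```

```bash
python3 - <<'E'
from plan import *
p=np.load("st2.npy")
az=p[2]-.028
c=snap("wrist","w13");crop(c,180,120,440,315,3,"w13b")
plan(S2W(p,[-20.3,-56,70])[0],az,8,0.03)
E
```

```text
now [ 0.4424 -0.3123  0.0696] az 1.7522 tilt [ 0.0007 -0.0009] dist 0.0933 da 0.0
[{"hand": 0.03, "dp": [-0.0037, 0.011, -0.0001], "spin": -0.0}, {"hand": 0.03, "dp": [-0.0038, 0.011, -0.0], "spin": -0.0}, {"hand": 0.03, "dp": [-0.0037, 0.0111, -0.0001], "spin": -0.0}, {"hand": 0.03, "dp": [-0.0038, 0.011, -0.0], "spin": -0.0}, {"hand": 0.03, "dp": [-0.0037, 0.0111, -0.0001], "spin": -0.0}, {"hand": 0.03, "dp": [-0.0038, 0.011, -0.0], "spin": -0.0}, {"hand": 0.03, "dp": [-0.0037, 0.0111, -0.0001], "spin": -0.0}, {"hand": 0.03, "dp": [-0.0038, 0.011, -0.0], "spin": -0.0}]
```

View pics/w13b.png

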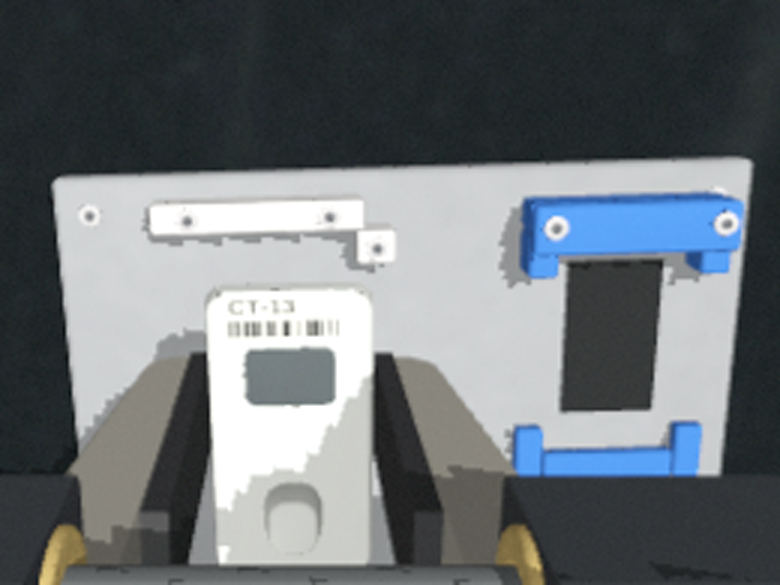

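Cartridge is lifted in the jaws at crop (290,400), still level. Next I move it over the keeper tab.

Emit:
jog_arm:
  plan:
    - {"hand":0.03,"dp":[-0.002,0.006,0],"spin":0}
    - {"hand":0.03,"dp":[-0.004,0.012,0],"spin":0}
    - {"hand":0.03,"dp":[-0.004,0.012,0],"spin":0}
    - {"hand":0.03,"dp":[-0.004,0.012,0],"spin":0}
    - {"hand":0.03,"dp":[-0.004,0.012,0],"spin":0}
    - {"hand":0.03,"dp":[-0.004,0.012,0],"spin":0}
    - {"hand":0.03,"dp":[-0.004,0.012,0],"spin":0}
    - {"hand":0.03,"dp":[-0.004,0.0105,0],"spin":0}

```text
time_s: 10.53
tool_pos: [0.5364, -0.3257, 0.0691]
tcp_rot: [-0.001, 0.64, 0.768, 0.0]
force: [0.0, 0.2, 0.3]
gripper_width: 0.364
```

Emit:
jog_arm:
  plan:
    - {"hand":0.03,"dp":[0,0,0.004],"spin":0}
    - {"hand":0.03,"dp":[0,0,0.004],"spin":0}
    - {"hand":0.03,"dp":[0,0,0.004],"spin":0}
    - {"hand":0.03,"dp":[0,0,0.004],"spin":0}
    - {"hand":0.03,"dp":[0,0,0.004],"spin":0}
    - {"hand":0.03,"dp":[0,0,0],"spin":0}
    - {"hand":0.03,"dp":[0,0,0],"spin":0}
    - {"hand":0.03,"dp":[0,0,0],"spin":0}

```text
time_s: 11.2
tool_pos: [0.5354, -0.3263, 0.0502]
tcp_rot: [0.0, 0.64, 0.768, -0.0]
force: [0.1, -0.2, 0.6]
gripper_width: 0.367
```

```bash
python3 - <<'E'
from plan import *
p=np.load("st2.npy")
s=ctrl.sense()
R=q2R(s["tcp_rot"]);print("TCP st",W2S(p,s["tool_pos"]).round(1), s["gripper_width"]*91.9,s["force"].round(2),np.arctan2(R[1,0],R[0,0])-p[2])
c=snap("wrist","w14");crop(c,150,120,410,315,3,"w14b")
d=snap("side","s14");crop(d,260,150,380,250,5,"s14b")
e=snap("top","t14");crop(e,215,190,335,310,5,"t14b")
E
```

```text
TCP st [[-20.8 -56.6  50.2]] 33.76470307012513 [ 0.06 -0.21  0.63] -0.028234150820684478
```

View pics/w14b.png

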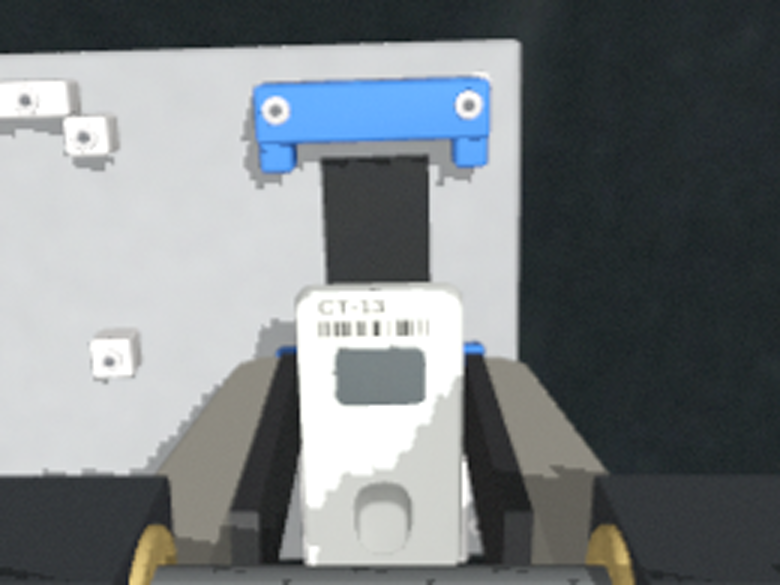

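View pics/s14b.png

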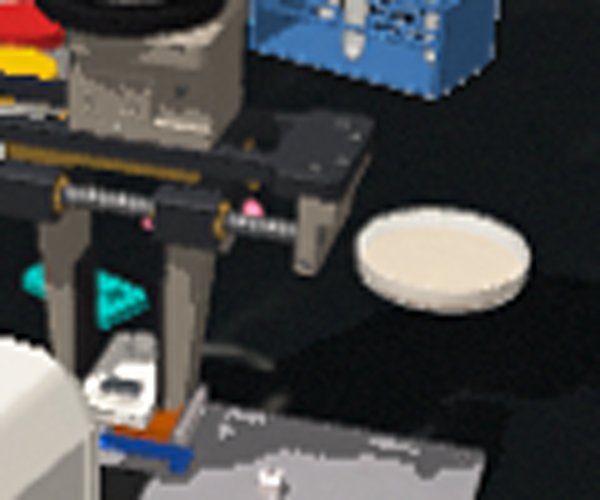

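Emit:
jog_arm:
  plan:
    - {"hand":0.03,"dp":[0,0,0.001],"spin":0}
    - {"hand":0.03,"dp":[0,0,0.001],"spin":0}
    - {"hand":0.03,"dp":[0,0,0.001],"spin":0}
    - {"hand":0.03,"dp":[0,0,0.001],"spin":0}
    - {"hand":0.03,"dp":[0,0,0.001],"spin":0}
    - {"hand":0.03,"dp":[0,0,0.001],"spin":0}
    - {"hand":0.03,"dp":[0,0,0],"spin":0}

```text
time_s: 11.93
tool_pos: [0.5357, -0.3263, 0.0446]
tcp_rot: [0.0, 0.64, 0.768, -0.0]
force: [-1.5, 0.8, 6.2]
gripper_width: 0.364
```

Emit:
jog_arm:
  plan:
    - {"hand":0.03,"dp":[0,0,0.001],"spin":0}
    - {"hand":0.03,"dp":[0,0,0.001],"spin":0}
    - {"hand":0.03,"dp":[0,0,0],"spin":0}

```text
time_s: 12.18
tool_pos: [0.5361, -0.3266, 0.0432]
tcp_rot: [0.001, 0.64, 0.768, -0.0]
force: [-1.3, 1.2, 7.2]
gripper_width: 0.364
```

```bash
python3 - <<'E'
from plan import *
p=np.load("st2.npy")
s=ctrl.sense()
R=q2R(s["tcp_rot"]);print("TCP st",W2S(p,s["tool_pos"]).round(1), s["gripper_width"]*91.9,s["force"].round(2),s["ft_torque"].round(2),np.arctan2(R[1,0],R[0,0])-p[2])
c=snap("wrist","w15");crop(c,150,120,410,315,3,"w15b")
E
```

```text
TCP st [[-21.3 -57.2  43.2]] 33.444149849729136 [-1.32  1.16  7.18] [-0.07  0.26 -0.05] -0.0279260063274418
```

View pics/w15b.png

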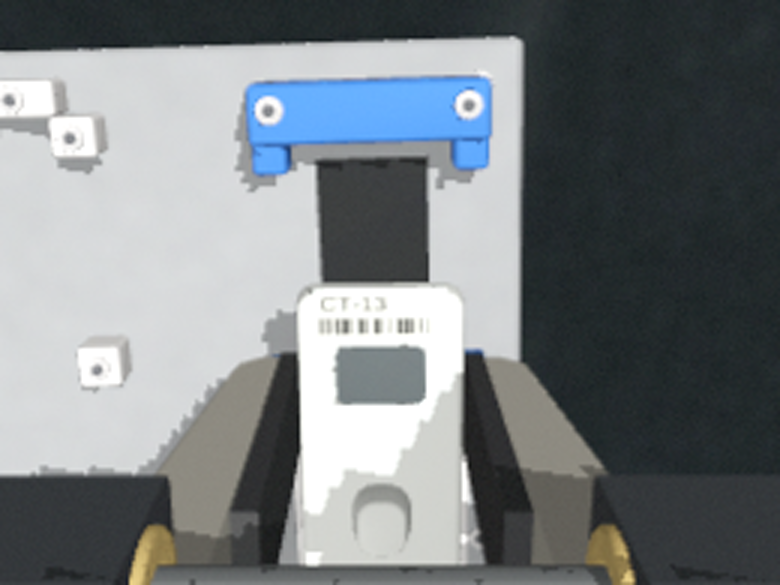

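Emit:
jog_arm:
  plan:
    - {"hand":0.03,"dp":[0,0,0.001],"spin":0}
    - {"hand":0.03,"dp":[0,0,0.001],"spin":0}
    - {"hand":0.03,"dp":[0,0,0.001],"spin":0}
    - {"hand":0.03,"dp":[0,0,0.001],"spin":0}
    - {"hand":0.03,"dp":[0,0,0],"spin":0}
    - {"hand":0.03,"dp":[0,0,0],"spin":0}

```text
time_s: 12.73
tool_pos: [0.5364, -0.3267, 0.0395]
tcp_rot: [0.001, 0.64, 0.768, 0.0]
force: [-0.8, 0.3, 8.4]
gripper_width: 0.361
```

```bash
python3 - <<'E'
from plan import *
p=np.load("st2.npy")
s=ctrl.sense()
R=q2R(s["tcp_rot"]);print("TCP st",W2S(p,s["tool_pos"]).round(1), s["gripper_width"]*91.9,s["force"].round(2),s["ft_torque"].round(2),np.arctan2(R[1,0],R[0,0])-p[2])
c=snap("wrist","w16");crop(c,150,120,410,315,3,"w16b")
E
```

```text
TCP st [[-21.5 -57.5  39.5]] 33.14327689282134 [-0.79  0.29  8.37] [-0.12  0.23 -0.02] -0.027853133799090157
```

View pics/w16b.png

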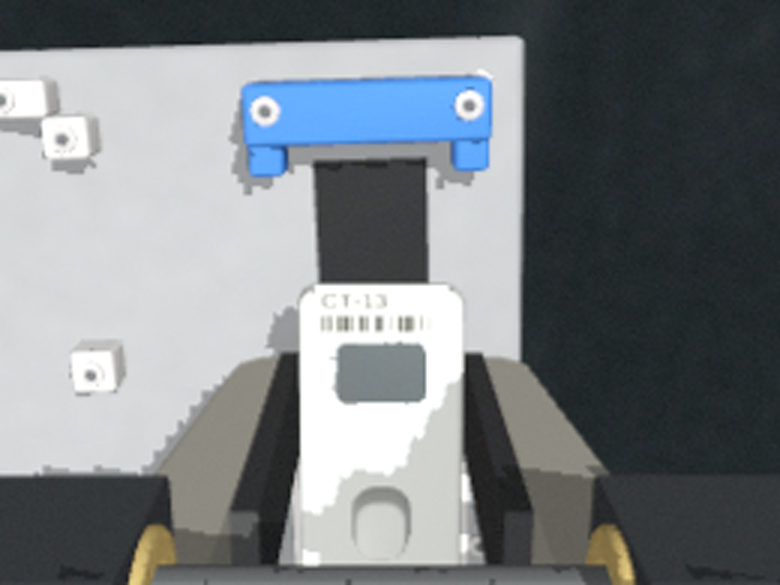

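```bash
cat > tilt.py <<'E'
from plan import *
def cartpts(c,s,th,grip=(6.7,0,4.),tcp2grip=(0,-.5,-2.)):
    # station-free: predicted px of cart points; pivot in tool frame. tool x=station x, tool y=-station y, z down
    pts=np.array([[31,0,8],[31,0,0],[-16,0,15],[-31,0,8.]])
    d=pts-np.array(grip)
    ct,st=np.cos(th),np.sin(th)
    x=ct*d[:,0]+st*d[:,2]; z=-st*d[:,0]+ct*d[:,2]
    T=np.c_[x,-d[:,1],-z]/1000+np.array(tcp2grip)/1000
    R=q2R(s["tcp_rot"]); return proj(c,np.array(s["tool_pos"])+T@R.T)
E
python3 - <<'E'
from tilt import *
s=ctrl.sense(); c=load("w16"); 
for th in (0,.1,.2,.3):
    u=cartpts(c,s,th); print(th,((u-[150,120])*3).round(0).tolist())
E
```

```text
0 [[383.0, 290.0], [383.0, 279.0], [383.0, 526.0], [383.0, 571.0]]
0.1 [[383.0, 285.0], [383.0, 278.0], [383.0, 526.0], [383.0, 579.0]]
0.2 [[383.0, 281.0], [383.0, 279.0], [383.0, 525.0], [383.0, 586.0]]
0.3 [[383.0, 279.0], [383.0, 280.0], [383.0, 523.0], [383.0, 591.0]]
```

Emit:
jog_arm:
  plan:
    - {"hand":0.03,"dp":[0,0,-0.004],"spin":0}
    - {"hand":0.03,"dp":[0,0,-0.006],"spin":0}
    - {"hand":0.03,"dp":[0,0,-0.006],"spin":0}
    - {"hand":0.03,"dp":[0,0,-0.004],"spin":0}
    - {"hand":0.03,"dp":[0,0,0],"spin":0}
    - {"hand":0.03,"dp":[0,0,0],"spin":0}
    - {"hand":0.03,"dp":[0,0,0],"spin":0}

```text
time_s: 13.37
tool_pos: [0.5353, -0.3261, 0.0579]
tcp_rot: [-0.0, 0.64, 0.768, -0.0]
force: [-0.7, -0.0, 0.2]
gripper_width: 0.367
```

```bash
python3 - <<'E'
from tilt import *
p=np.load("st2.npy")
s=ctrl.sense()
R=q2R(s["tcp_rot"]);print("TCP st",W2S(p,s["tool_pos"]).round(1), s["gripper_width"]*91.9,s["force"].round(2),s["ft_torque"].round(2),np.arctan2(R[1,0],R[0,0])-p[2])
c=snap("wrist","w17");crop(c,150,120,410,315,3,"w17b")
for th in (0,.1,.2,.3):
    u=cartpts(c,s,th); print(th,((u-[150,120])*3).round(0).tolist())
d=snap("side","s17");crop(d,260,150,380,250,5,"s17b")
E
```

```text
TCP st [[-20.6 -56.5  57.9]] 33.70364403547791 [-0.66 -0.04  0.23] [ 0.01 -0.11 -0.05] -0.02805922639278502
0 [[383.0, 289.0], [383.0, 279.0], [383.0, 526.0], [383.0, 571.0]]
0.1 [[383.0, 285.0], [383.0, 278.0], [383.0, 526.0], [383.0, 579.0]]
0.2 [[383.0, 281.0], [383.0, 279.0], [383.0, 525.0], [383.0, 586.0]]
0.3 [[383.0, 279.0], [383.0, 280.0], [383.0, 523.0], [383.0, 591.0]]
```

View pics/w17b.png

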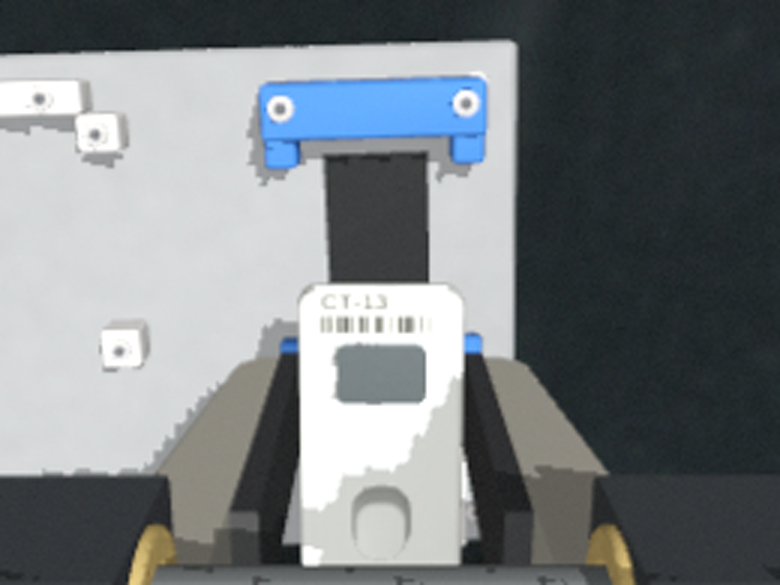

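View pics/s17b.png

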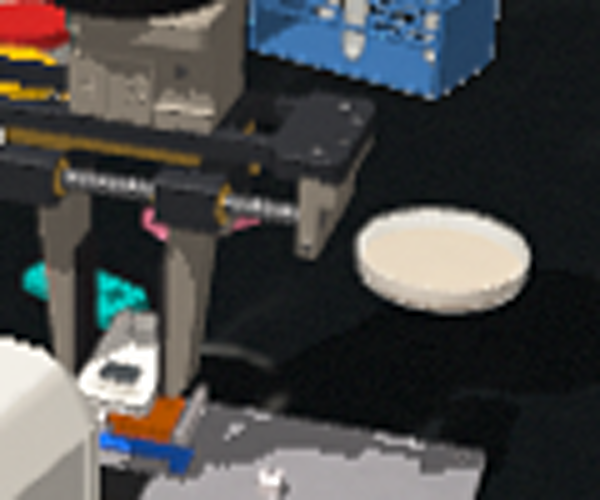

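```bash
python3 - <<'E'
from plan import *
p=np.load("st2.npy")
az=p[2]-.028
plan(S2W(p,[1.5,-56,40])[0],az,4,0.03)
E
```

```text
now [ 0.5352 -0.3261  0.0577] az 1.7522 tilt [ 0.0004 -0.0005] dist 0.0283 da 0.0
[{"hand": 0.03, "dp": [0.0055, -0.0003, 0.0044], "spin": -0.0}, {"hand": 0.03, "dp": [0.0055, -0.0002, 0.0044], "spin": -0.0}, {"hand": 0.03, "dp": [0.0055, -0.0003, 0.0045], "spin": -0.0}, {"hand": 0.03, "dp": [0.0055, -0.0002, 0.0044], "spin": -0.0}]
```

Emit:
jog_arm:
  plan:
    - {"hand":0.03,"dp":[0.0055,-0.0003,0.0044],"spin":0}
    - {"hand":0.03,"dp":[0.0055,-0.0003,0.0044],"spin":0}
    - {"hand":0.03,"dp":[0.0055,-0.0003,0.0045],"spin":0}
    - {"hand":0.03,"dp":[0.0055,-0.0001,0.0044],"spin":0}
    - {"hand":0.03,"dp":[0,0,0],"spin":0}
    - {"hand":0.03,"dp":[0,0,0],"spin":0}
    - {"hand":0.03,"dp":[0,0,0],"spin":0}
    - {"hand":0.03,"dp":[0,0,0],"spin":0}

```text
time_s: 14.13
tool_pos: [0.5307, -0.3052, 0.0406]
tcp_rot: [0.0, 0.64, 0.768, -0.0]
force: [-0.3, -0.8, -0.4]
gripper_width: 0.366
```

```bash
python3 - <<'E'
from tilt import *
p=np.load("st2.npy")
s=ctrl.sense()
R=q2R(s["tcp_rot"]);print("TCP st",W2S(p,s["tool_pos"]).round(1), s["gripper_width"]*91.9,s["force"].round(2),np.arctan2(R[1,0],R[0,0])-p[2])
c=snap("wrist","w18");crop(c,180,140,380,290,4,"w18b")
E
```

```text
TCP st [[  0.8 -56.4  40.6]] 33.62170306640297 [-0.3  -0.83 -0.36] -0.028431259943447973
```

View pics/w18b.png

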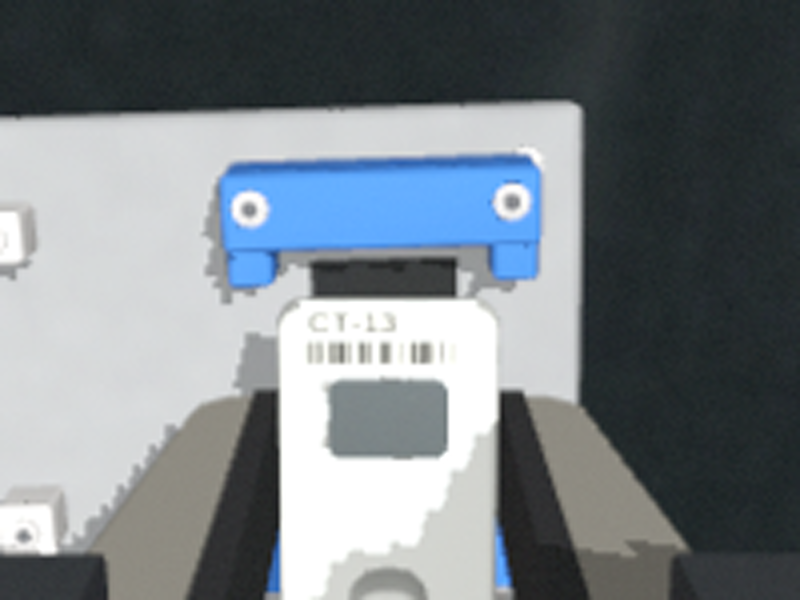

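```bash
python3 - <<'E'
from plan import *
p=np.load("st2.npy")
az=p[2]-.028
plan(S2W(p,[2.0,-55.7,25])[0],az,3,0.03)
E
```

```text
now [ 0.5307 -0.3052  0.0406] az 1.7518 tilt [-0.0006  0.0004] dist 0.0157 da 0.001
[{"hand": 0.03, "dp": [0.0004, -0.0002, 0.0052], "spin": -0.0002}, {"hand": 0.03, "dp": [0.0004, -0.0003, 0.0052], "spin": -0.0002}, {"hand": 0.03, "dp": [0.0004, -0.0002, 0.0052], "spin": -0.0002}]
```

Emit:
jog_arm:
  plan:
    - {"hand":0.03,"dp":[0.0004,-0.0003,0.005],"spin":0}
    - {"hand":0.03,"dp":[0.0004,-0.0003,0.005],"spin":0}
    - {"hand":0.03,"dp":[0.0004,-0.0002,0.005],"spin":0}
    - {"hand":0.03,"dp":[0,0,0],"spin":0}
    - {"hand":0.03,"dp":[0,0,0],"spin":0}
    - {"hand":0.03,"dp":[0,0,0],"spin":0}
    - {"hand":0.03,"dp":[0,0,0],"spin":0}
    - {"hand":0.03,"dp":[0,0,0],"spin":0}

```text
time_s: 14.85
tool_pos: [0.5297, -0.3038, 0.0256]
tcp_rot: [0.0, 0.64, 0.768, 0.0]
force: [-0.7, -0.1, -1.1]
gripper_width: 0.364
```

```bash
python3 - <<'E'
from tilt import *
p=np.load("st2.npy")
s=ctrl.sense()
R=q2R(s["tcp_rot"]);print("TCP st",W2S(p,s["tool_pos"]).round(1), s["gripper_width"]*91.9,s["force"].round(2),np.arctan2(R[1,0],R[0,0])-p[2])
c=snap("wrist","w19");crop(c,180,140,380,290,4,"w19b")
for th in (.1,.15,.2):
    print(th,((cartpts(c,s,th)-[180,140])*4).round(0).tolist())
print(((proj(c,S2W(p,[[29,-55,25],[29,-55,21],[22,-55-18.2,25],[22,-55+18.2,25]]))-[180,140])*4).round(0))
plan(S2W(p,[2.0,-55.7,17.2])[0],p[2]-.028,3,.03)
E
```

```text
TCP st [[  2.4 -55.7  25.6]] 33.492689711318604 [-0.65 -0.15 -1.14] -0.02802531609629977
0.1 [[391.0, 300.0], [391.0, 291.0], [391.0, 621.0], [391.0, 692.0]]
0.15 [[391.0, 297.0], [391.0, 291.0], [391.0, 621.0], [391.0, 697.0]]
0.2 [[391.0, 295.0], [391.0, 291.0], [391.0, 620.0], [391.0, 701.0]]
[[385. 279.]
 [385. 273.]
 [506. 321.]
 [266. 327.]]
now [ 0.5297 -0.3038  0.0256] az 1.7522 tilt [-0.0004  0.0003] dist 0.0084 da 0.0
[{"hand": 0.03, "dp": [-0.0001, 0.0, 0.0028], "spin": -0.0}, {"hand": 0.03, "dp": [-0.0001, 0.0, 0.0028], "spin": -0.0}, {"hand": 0.03, "dp": [-0.0002, 0.0, 0.0028], "spin": -0.0}]
```

View pics/w19b.png

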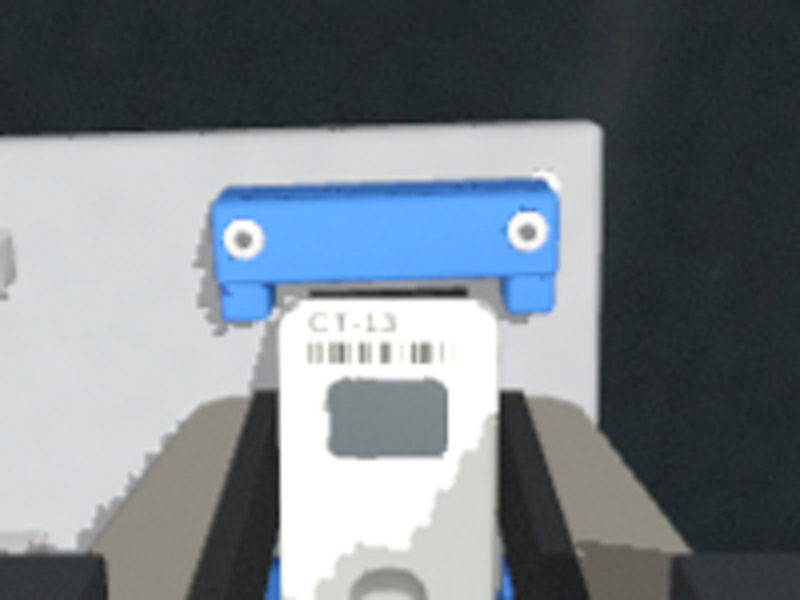

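Emit:
jog_arm:
  plan:
    - {"hand":0.03,"dp":[-0.0001,-0.0002,0.0025],"spin":0}
    - {"hand":0.03,"dp":[-0.0002,0,0.0025],"spin":0}
    - {"hand":0.03,"dp":[0,0,0.0018],"spin":0}
    - {"hand":0.03,"dp":[0,0,0.001],"spin":0}
    - {"hand":0.03,"dp":[0,0,0],"spin":0}
    - {"hand":0.03,"dp":[0,0,0],"spin":0}
    - {"hand":0.03,"dp":[0,0,0],"spin":0}

```text
time_s: 15.48
tool_pos: [0.5294, -0.304, 0.0176]
tcp_rot: [0.0, 0.64, 0.768, -0.0]
force: [-1.1, 0.8, 0.0]
gripper_width: 0.367
```

```bash
python3 - <<'E'
from tilt import *
p=np.load("st2.npy")
s=ctrl.sense()
R=q2R(s["tcp_rot"]);print("TCP st",W2S(p,s["tool_pos"]).round(1), s["gripper_width"]*91.9,s["force"].round(2),np.arctan2(R[1,0],R[0,0])-p[2])
c=snap("wrist","w20");crop(c,180,140,380,290,4,"w20b")
E
```

```text
TCP st [[  2.2 -55.4  17.6]] 33.71491842508537 [-1.11  0.8   0.03] -0.02797989296928649
```

View pics/w20b.png

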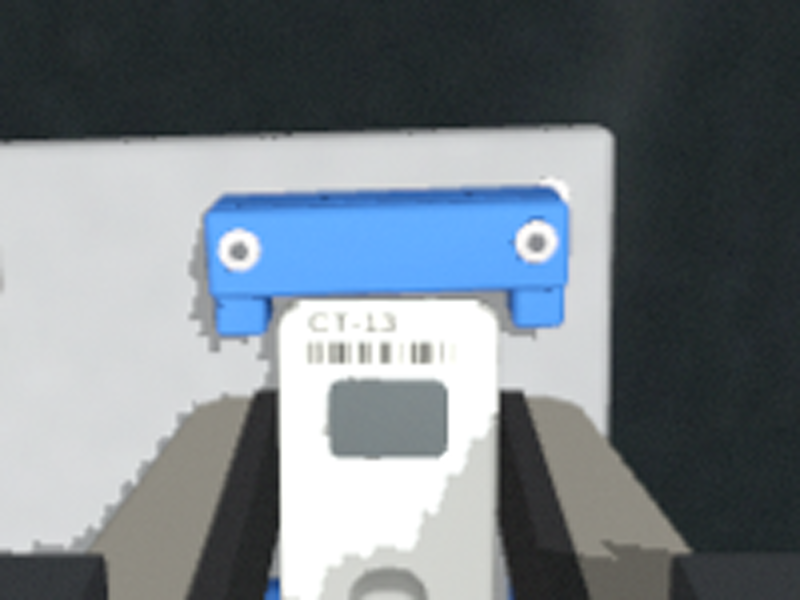

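Emit:
jog_arm:
  plan:
    - {"hand":0.03,"dp":[0,0,0.0008],"spin":0}
    - {"hand":0.03,"dp":[0,0,0],"spin":0}
    - {"hand":0.03,"dp":[0.001,0,0],"spin":0}
    - {"hand":0.03,"dp":[0.001,0,0],"spin":0}
    - {"hand":0.03,"dp":[0.001,0,0],"spin":0}
    - {"hand":0.03,"dp":[0,0,0],"spin":0}

```text
time_s: 16.03
tool_pos: [0.5289, -0.3007, 0.0168]
tcp_rot: [-0.0, 0.64, 0.768, 0.0]
force: [-0.2, 0.5, -0.9]
gripper_width: 0.365
```

```bash
python3 - <<'E'
from tilt import *
p=np.load("st2.npy")
s=ctrl.sense()
R=q2R(s["tcp_rot"]);print("TCP st",W2S(p,s["tool_pos"]).round(1), s["gripper_width"]*91.9,s["force"].round(2),s["ft_torque"].round(2),np.arctan2(R[1,0],R[0,0])-p[2])
c=snap("wrist","w21");crop(c,180,140,380,290,4,"w21b")
E
```

```text
TCP st [[  5.5 -55.5  16.8]] 33.51055521123578 [-0.15  0.5  -0.94] [ 0.   -0.12  0.  ] -0.027688787857988784
```

View pics/w21b.png

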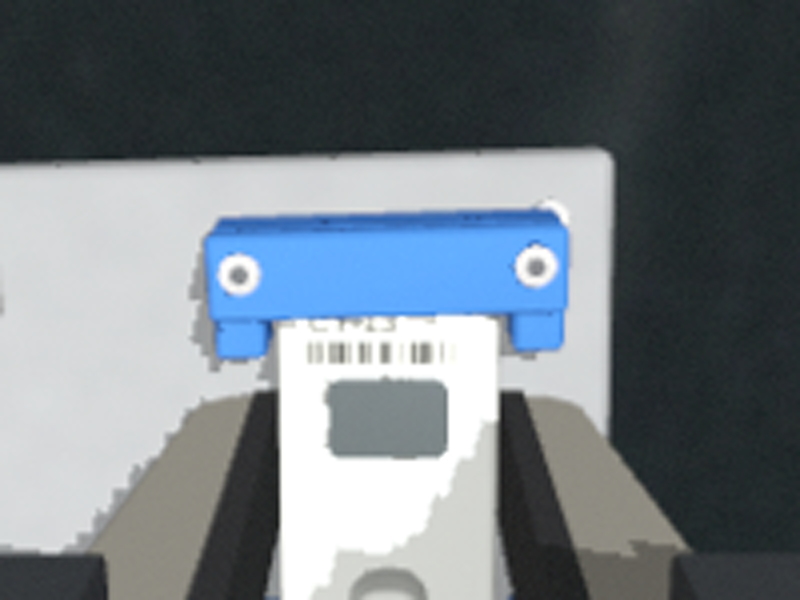

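The window end has gone under the lip (label text is half covered at crop row 320), with no force. I push on to the end wall.

Emit:
jog_arm:
  plan:
    - {"hand":0.03,"dp":[0.0007,0,0],"spin":0}
    - {"hand":0.03,"dp":[0.0007,0,0],"spin":0}
    - {"hand":0.03,"dp":[0.0007,0,0],"spin":0}
    - {"hand":0.03,"dp":[0.0007,0,0],"spin":0}
    - {"hand":0.03,"dp":[0,0,0],"spin":0}
    - {"hand":0.03,"dp":[0,0,0],"spin":0}

```text
time_s: 16.58
tool_pos: [0.5283, -0.2982, 0.0168]
tcp_rot: [-0.0, 0.64, 0.768, -0.0]
force: [0.4, -0.2, -0.5]
gripper_width: 0.367
```

```bash
python3 - <<'E'
from tilt import *
p=np.load("st2.npy")
s=ctrl.sense()
R=q2R(s["tcp_rot"]);print("TCP st",W2S(p,s["tool_pos"]).round(1), s["gripper_width"]*91.9,s["force"].round(2),s["ft_torque"].round(2),np.arctan2(R[1,0],R[0,0])-p[2])
c=snap("wrist","w22");crop(c,180,140,380,290,4,"w22b")
E
```

```text
TCP st [[  8.1 -55.5  16.8]] 33.68816214128332 [ 0.41 -0.24 -0.52] [-0.04 -0.12  0.03] -0.02793762559278279
```

View pics/w22b.png

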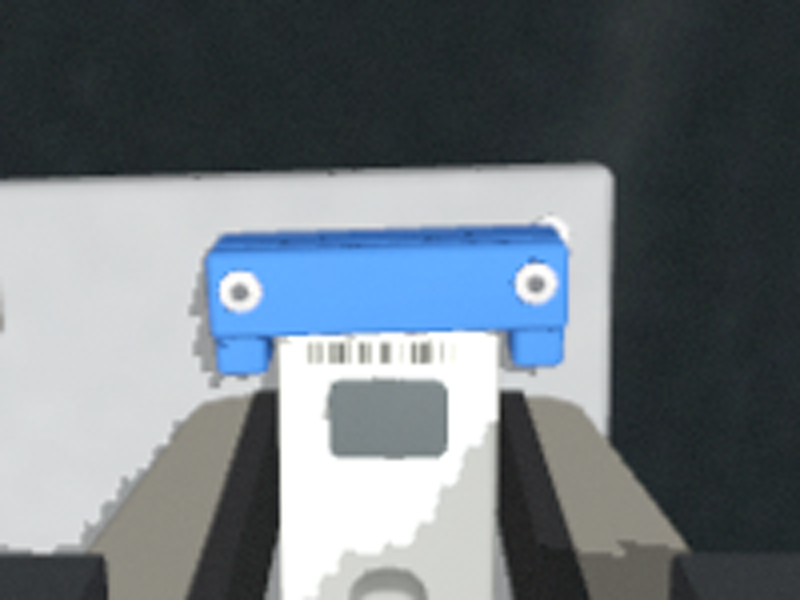

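Emit:
jog_arm:
  plan:
    - {"hand":0.03,"dp":[0.0005,0,0],"spin":0}
    - {"hand":0.03,"dp":[0.0005,0,0],"spin":0}
    - {"hand":0.03,"dp":[0.0005,0,0],"spin":0}
    - {"hand":0.03,"dp":[0,0,0],"spin":0}
    - {"hand":0.03,"dp":[0,0,0],"spin":0}

```text
time_s: 17.05
tool_pos: [0.5281, -0.297, 0.0168]
tcp_rot: [0.0, 0.64, 0.768, -0.0]
force: [-0.4, -0.6, -1.0]
gripper_width: 0.365
```

```bash
python3 - <<'E'
from tilt import *
p=np.load("st2.npy")
s=ctrl.sense()
R=q2R(s["tcp_rot"]);print("TCP st",W2S(p,s["tool_pos"]).round(1), s["gripper_width"]*91.9,s["force"].round(2),s["ft_torque"].round(2),np.arctan2(R[1,0],R[0,0])-p[2])
E
```

```text
TCP st [[  9.4 -55.5  16.8]] 33.53787827469487 [-0.43 -0.56 -1.02] [-0.19 -0.18  0.01] -0.028080540922170272
```

Emit:
jog_arm:
  plan:
    - {"hand":0.03,"dp":[-0.0003,0,0.0007],"spin":0}
    - {"hand":0.03,"dp":[0,0,0.0007],"spin":0}
    - {"hand":0.03,"dp":[0,0,0.0007],"spin":0}
    - {"hand":0.03,"dp":[0,0,0.0007],"spin":0}
    - {"hand":0.03,"dp":[0,0,0],"spin":0}
    - {"hand":0.03,"dp":[0,0,0],"spin":0}

```text
time_s: 17.55
tool_pos: [0.5281, -0.2971, 0.014]
tcp_rot: [-0.0, 0.64, 0.768, -0.0]
force: [-0.2, -0.4, 0.8]
gripper_width: 0.365
```

```bash
python3 - <<'E'
from tilt import *
p=np.load("st2.npy")
s=ctrl.sense()
R=q2R(s["tcp_rot"]);print("TCP st",W2S(p,s["tool_pos"]).round(1), s["gripper_width"]*91.9,s["force"].round(2),s["ft_torque"].round(2),np.arctan2(R[1,0],R[0,0])-p[2])
E
```

```text
TCP st [[  9.3 -55.5  14. ]] 33.50900281095965 [-0.19 -0.41  0.76] [-0.03 -0.05  0.01] -0.02808570206368266
```

Emit:
jog_arm:
  plan:
    - {"hand":0.03,"dp":[0,0,0.0006],"spin":0}
    - {"hand":0.03,"dp":[0,0,0.0006],"spin":0}
    - {"hand":0.03,"dp":[0,0,0.0005],"spin":0}
    - {"hand":0.03,"dp":[0,0,0],"spin":0}
    - {"hand":0.03,"dp":[0,0,0],"spin":0}

```text
time_s: 17.97
tool_pos: [0.5282, -0.2973, 0.0133]
tcp_rot: [0.0, 0.64, 0.768, -0.0]
force: [-3.2, 0.5, 9.0]
gripper_width: 0.364
```

```bash
python3 - <<'E'
from tilt import *
p=np.load("st2.npy")
s=ctrl.sense()
R=q2R(s["tcp_rot"]);print("TCP st",W2S(p,s["tool_pos"]).round(1), s["gripper_width"]*91.9,s["force"].round(2),s["ft_torque"].round(2),np.arctan2(R[1,0],R[0,0])-p[2])
c=snap("wrist","w23");crop(c,180,140,380,290,4,"w23b")
E
```

```text
TCP st [[  9.1 -55.6  13.3]] 33.444563345661045 [-3.18  0.47  9.04] [0.36 0.56 0.04] -0.028125797458571355
```

View pics/w23b.png

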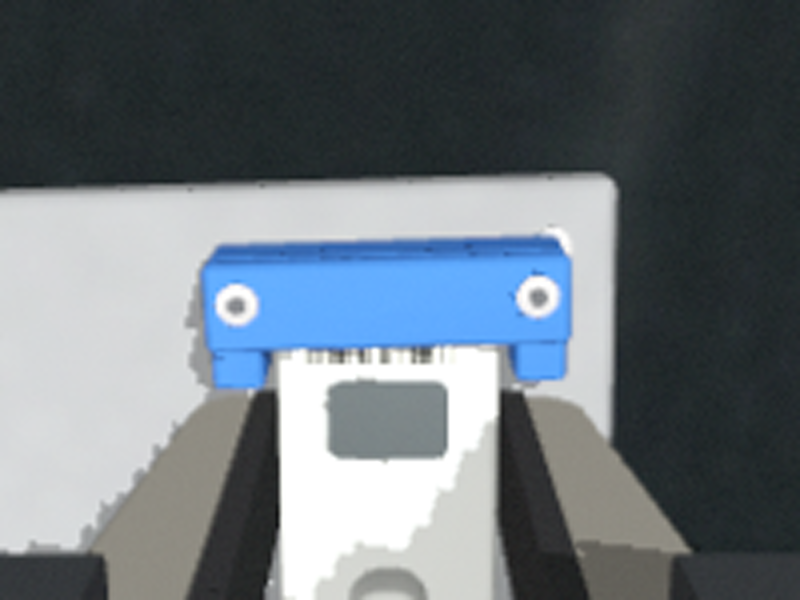

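```bash
cat > tl.py <<'E'
from tilt import *
import sys
def fit_tilt(a,b):
    A,B=load(a),load(b); g=lambda k:cv2.cvtColor(k["frame"],cv2.COLOR_RGB2GRAY)
    # cart frame->camera for flat: use tool-frame geometry; camera in tool frame
    H=np.array([[0.000183,-0.96636,-0.25718,.07087],[1,.00037,-.00069,.000557],[.00076,-.25718,.96636,-.17006],[0,0,0,1.]])
    W=np.linalg.inv(H); K=A["mtx"]
    def pr(T): q=(T@W[:3,:3].T+W[:3,3])@K.T; return q[:,:2]/q[:,2:]
    mask=np.zeros((420,560),np.uint8); mask[222:258,248:302]=255
    u=cv2.goodFeaturesToTrack(g(A),40,.02,3,mask=mask)
    v,st,e=cv2.calcOpticalFlowPyrLK(g(A),g(B),u,None,winSize=(13,13))
    back,st2,_=cv2.calcOpticalFlowPyrLK(g(B),g(A),v,None,winSize=(13,13))
    ok=(np.linalg.norm(back-u,axis=2)[:,0]<.3)&(st[:,0]>0); u=u[ok,0];v=v[ok,0]
    # flat tool-frame points on top plane: tool z = -(8-4)-2 mm => -6mm
    R=W[:3,:3].T;o=H[:3,3]; d=np.c_[u,np.ones(len(u))]@np.linalg.inv(K).T@H[:3,:3].T
    X=o+d*((-0.006-o[2])/d[:,2])[:,None]
    def mod(q):
        th,dx,dy,dz,yaw=q; P=X-np.array([0,0,-.002])
        ct,s_=np.cos(th),np.sin(th)
        # tool x fwd, z down; tilt window down => z increases with x
        x=ct*P[:,0]-s_*P[:,2]; z=s_*P[:,0]+ct*P[:,2]; y=P[:,1]+yaw*P[:,0]
        return pr(np.c_[x+dx,y+dy,z-.002+dz])
    r=least_squares(lambda q:(mod(q)-v).ravel()+0,[0,0,0,0,0],loss="soft_l1",f_scale=.3,x_scale=[.1,.001,.001,.001,.01])
    J=r.jac;cov=np.linalg.inv(J.T@J)*(.15**2)
    r2=least_squares(lambda q:(mod([q[0],q[1],q[2],0,q[3]])-v).ravel(),[0,0,0,0],loss="soft_l1",f_scale=.3,x_scale=[.1,.001,.001,.01])
    print(a,b,len(u),"th,dx,dy,dz,yaw",r.x.round(4),"+-",np.sqrt(np.diag(cov)).round(4),"| dz=0:",r2.x.round(4))
for a,b in [x.split(",") for x in sys.argv[1:]]: fit_tilt(a,b)
E
python3 tl.py w12,w13 w13,w14 w13,w15 w13,w16 w13,w17 w13,w18 w13,w20 w13,w22 w13,w23
```

```text
w12 w13 26 th,dx,dy,dz,yaw [-0.0288  0.0003 -0.     -0.0001  0.0023] +- [0.0104 0.0002 0.     0.0004 0.003 ] | dz=0: [-0.0279  0.0002 -0.      0.0021]
w13 w14 13 th,dx,dy,dz,yaw [ 0.0137 -0.0005 -0.0001  0.0014 -0.0005] +- [0.0188 0.0004 0.0001 0.0008 0.0055] | dz=0: [-0.008   0.0001 -0.      0.0034]
w13 w15 11 th,dx,dy,dz,yaw [ 0.0527  0.0003  0.0001 -0.0006  0.0096] +- [0.0213 0.0003 0.0001 0.0006 0.0052] | dz=0: [0.0576 0.     0.0001 0.0087]
w13 w16 5 th,dx,dy,dz,yaw [ 1.678e-01  4.000e-04  1.000e-04 -1.600e-03  2.410e-02] +- [0.055  0.0005 0.0001 0.001  0.0094] | dz=0: [ 0.1778 -0.0002  0.      0.0257]
w13 w17 9 th,dx,dy,dz,yaw [ 0.0995  0.0005  0.0001 -0.0012  0.0206] +- [0.024  0.0003 0.0001 0.0006 0.0051] | dz=0: [ 0.1131 -0.      0.      0.0179]
w13 w18 17 th,dx,dy,dz,yaw [ 0.0974  0.0005  0.0003 -0.0012  0.0075] +- [0.0232 0.0004 0.0001 0.0007 0.0069] | dz=0: [ 1.275e-01 -1.000e-04  3.000e-04  1.600e-03]
w13 w20 21 th,dx,dy,dz,yaw [ 1.15e-01  1.00e-04  1.00e-04 -5.00e-04  1.60e-02] +- [0.0203 0.0002 0.     0.0004 0.0038] | dz=0: [ 1.22e-01 -1.00e-04  1.00e-04  1.41e-02]
w13 w22 12 th,dx,dy,dz,yaw [ 0.097  -0.0002  0.0002  0.0004  0.0083] +- [0.0255 0.0003 0.     0.0006 0.0051] | dz=0: [0.0908 0.     0.0002 0.01  ]
w13 w23 9 th,dx,dy,dz,yaw [ 0.0822  0.0004  0.     -0.0013  0.0259] +- [0.0317 0.0004 0.0001 0.0007 0.0086] | dz=0: [ 0.1    -0.0002  0.      0.0185]
```

Emit:
jog_arm:
  plan:
    - {"hand":0.03,"dp":[0,0,-0.001],"spin":0}
    - {"hand":0.03,"dp":[0,0,-0.001],"spin":0}
    - {"hand":0.03,"dp":[0,0,-0.001],"spin":0}
    - {"hand":0.03,"dp":[0,0,-0.001],"spin":0}
    - {"hand":0.03,"dp":[0,0,0],"spin":0}

```text
time_s: 18.43
tool_pos: [0.5282, -0.2971, 0.0163]
tcp_rot: [0.0, 0.64, 0.768, 0.0]
force: [0.0, 0.0, -0.0]
gripper_width: 0.365
```

```bash
cat > st.py <<'E'
from tilt import *
import sys
p=np.load("st2.npy")
s=ctrl.sense()
R=q2R(s["tcp_rot"]);print("TCP st",W2S(p,s["tool_pos"]).round(1), (s["gripper_width"]*91.9).round(1),s["force"].round(2),s["ft_torque"].round(2),np.arctan2(R[1,0],R[0,0])-p[2])
if len(sys.argv)>1:
    c=snap("wrist",sys.argv[1]);crop(c,180,140,380,290,4,sys.argv[1]+"b")
E
python3 st.py
```

```text
Traceback (most recent call last):
  File "st.py", line 5, in <module>
    R=q2R(s["tcp_rot"]);print("TCP st",W2S(p,s["tool_pos"]).round(1), (s["gripper_width"]*91.9).round(1),s["force"].round(2),s["ft_torque"].round(2),np.arctan2(R[1,0],R[0,0])-p[2])
                                                                      ^^^^^^^^^^^^^^^^^^^^^^^^^^^^^^^
AttributeError: 'float' object has no attribute 'round'
```

Emit:
jog_arm:
  plan:
    - {"hand":0.03,"dp":[0,0,-0.001],"spin":0}
    - {"hand":0.03,"dp":[0,0,-0.001],"spin":0}
    - {"hand":0.03,"dp":[0,0,-0.0005],"spin":0}
    - {"hand":0.03,"dp":[0,0,0],"spin":0}

```text
time_s: 18.77
tool_pos: [0.5279, -0.297, 0.0176]
tcp_rot: [-0.0, 0.64, 0.768, 0.0]
force: [3.9, -1.3, -12.9]
gripper_width: 0.365
```

```bash
python3 st.py w24; python3 tl.py w22,w24 w13,w24
```

```text
Traceback (most recent call last):
  File "st.py", line 5, in <module>
    R=q2R(s["tcp_rot"]);print("TCP st",W2S(p,s["tool_pos"]).round(1), (s["gripper_width"]*91.9).round(1),s["force"].round(2),s["ft_torque"].round(2),np.arctan2(R[1,0],R[0,0])-p[2])
                                                                      ^^^^^^^^^^^^^^^^^^^^^^^^^^^^^^^
AttributeError: 'float' object has no attribute 'round'
Traceback (most recent call last):
  File "tl.py", line 27, in <module>
    for a,b in [x.split(",") for x in sys.argv[1:]]: fit_tilt(a,b)
                                                     ~~~~~~~~^^^^^
  File "tl.py", line 4, in fit_tilt
    A,B=load(a),load(b); g=lambda k:cv2.cvtColor(k["frame"],cv2.COLOR_RGB2GRAY)
                ~~~~^^^
  File "h.py", line 13, in load
    def load(name): return dict(np.load(f"pics/{name}.npz"))
                                ~~~~~~~^^^^^^^^^^^^^^^^^^^^
FileNotFoundError: [Errno 2] No such file or directory: 'pics/w24.npz'
```

Emit:
jog_arm:
  plan:
    - {"hand":0.03,"dp":[0,0,-0.0007],"spin":0}
    - {"hand":0.03,"dp":[0,0,-0.0007],"spin":0}
    - {"hand":0.03,"dp":[0,0,-0.0006],"spin":0}
    - {"hand":0.03,"dp":[0,0,0],"spin":0}

```text
time_s: 19.1
tool_pos: [0.5278, -0.2967, 0.0205]
tcp_rot: [-0.001, 0.64, 0.768, -0.0]
force: [3.4, 1.3, -12.4]
gripper_width: 0.364
```

```bash
sed -i 's/(s\["gripper_width"\]\*91.9).round(1)/round(s["gripper_width"]*91.9,1)/' st.py; python3 st.py w24; python3 tl.py w22,w24 w13,w24
```

```text
TCP st [[  9.7 -55.3  20.5]] 33.5 [  3.42   1.3  -12.4 ] [-0.28 -0.78 -0.05] -0.02781420895386555
w22 w24 16 th,dx,dy,dz,yaw [-1.261e-01 -1.000e-04 -0.000e+00  4.200e-03  6.900e-03] +- [0.0147 0.0002 0.0001 0.0005 0.0051] | dz=0: [-0.1483  0.0016 -0.0002  0.0232]
w13 w24 6 th,dx,dy,dz,yaw [ 2.209e-01 -1.000e-04 -1.000e-04  2.000e-04  4.530e-02] +- [0.0896 0.0005 0.0001 0.0008 0.0088] | dz=0: [ 2.304e-01 -0.000e+00 -1.000e-04  4.610e-02]
```

View pics/w24b.png

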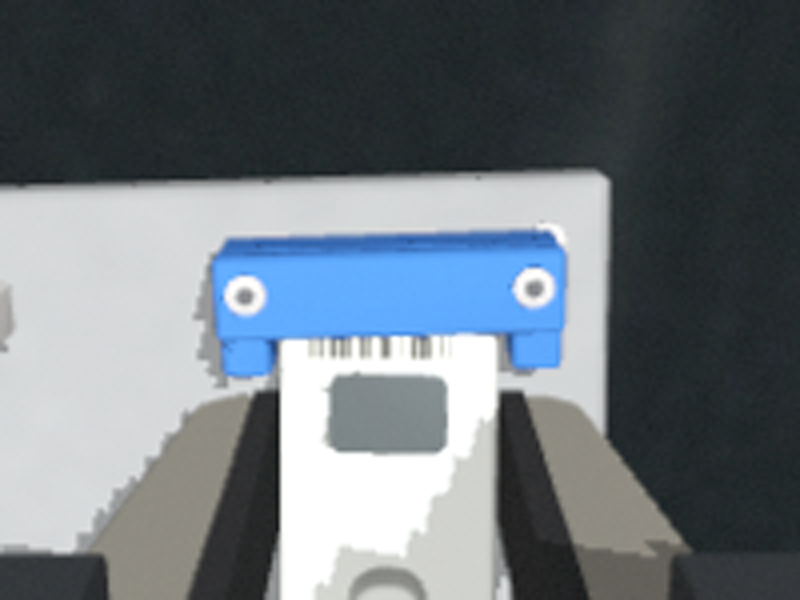

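Emit:
jog_arm:
  plan:
    - {"hand":0.03,"dp":[0,0,0.001],"spin":0}
    - {"hand":0.03,"dp":[0,0,0.001],"spin":0}
    - {"hand":0.03,"dp":[0,0,0.001],"spin":0}
    - {"hand":0.03,"dp":[0,0,0.001],"spin":0}
    - {"hand":0.03,"dp":[0,0,0],"spin":0}

```text
time_s: 19.57
tool_pos: [0.5285, -0.2976, 0.0175]
tcp_rot: [0.001, 0.64, 0.768, -0.0]
force: [-0.7, 1.1, 0.2]
gripper_width: 0.363
```

```bash
python3 st.py
```

```text
TCP st [[  8.7 -55.8  17.5]] 33.4 [-0.68  1.14  0.15] [ 0.01 -0.08 -0.03] -0.028325966598581775
```

Emit:
jog_arm:
  plan:
    - {"hand":0.03,"dp":[0,0,0.001],"spin":0}
    - {"hand":0.03,"dp":[0,0,0.001],"spin":0}
    - {"hand":0.03,"dp":[0,0,0.001],"spin":0}
    - {"hand":0.03,"dp":[0,0,0],"spin":0}

```text
time_s: 19.9
tool_pos: [0.5288, -0.2981, 0.0154]
tcp_rot: [0.001, 0.64, 0.768, -0.0]
force: [-1.7, -0.3, 8.8]
gripper_width: 0.361
```

```bash
python3 st.py
```

```text
TCP st [[  8.1 -55.9  15.4]] 33.2 [-1.69 -0.31  8.84] [ 0.12  0.47 -0.  ] -0.028482736854814616
```

Emit:
jog_arm:
  plan:
    - {"hand":0.03,"dp":[0.0008,0,0.0005],"spin":0}
    - {"hand":0.03,"dp":[0,0,0.001],"spin":0}
    - {"hand":0.03,"dp":[0,0,0.001],"spin":0}
    - {"hand":0.03,"dp":[0,0,0],"spin":0}

```text
time_s: 20.23
tool_pos: [0.5289, -0.2985, 0.0134]
tcp_rot: [0.002, 0.641, 0.768, -0.001]
force: [-1.6, -2.5, 10.8]
gripper_width: 0.364
```

```bash
python3 st.py w25
```

```text
TCP st [[  7.7 -56.   13.4]] 33.5 [-1.64 -2.5  10.82] [-0.26  0.57  0.05] -0.02906933659203048
```

View pics/w25b.png

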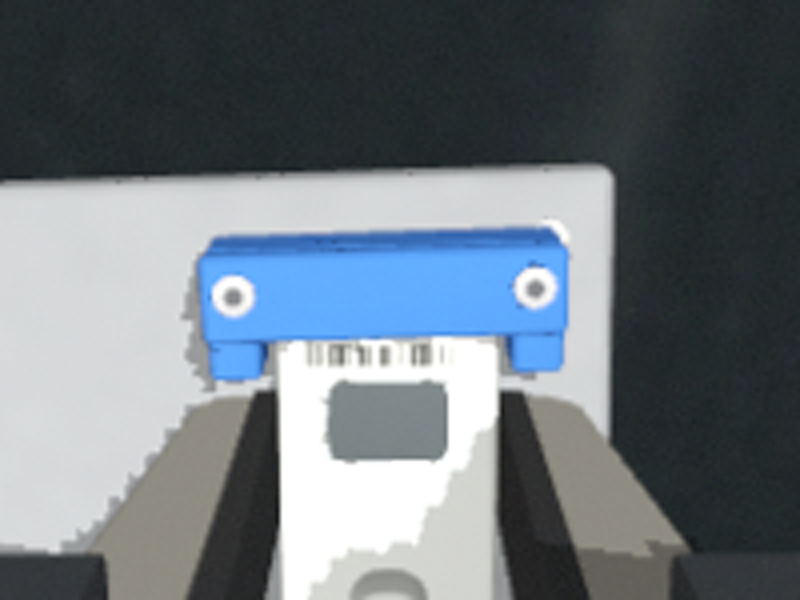

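```bash
python3 - <<'E'
from fit import *
p=np.load("st2.npy")
a=load("w11");b=load("w25")
f=lambda q,o:np.array(o)+(np.array(q)+.5)/4-.5
print(W2S(p,unproj(a,f([[396,301],[396,378],[396,230]],[180,160]),.018)).round(1))
for z in(.018,.020,.022): print(z,W2S(p,unproj(b,f([[389,381],[389,460]],[180,140]),z)).round(1))
E
```

```text
[[24.4 32.  18. ]
 [12.1 31.9 18. ]
 [35.3 32.  18. ]]
0.018 [[ 20.3 -55.3  18. ]
 [  7.6 -55.   18. ]]
0.02 [[ 21.  -55.3  20. ]
 [  8.5 -55.   20. ]]
0.022 [[ 21.7 -55.4  22. ]
 [  9.3 -55.   22. ]]
```

Emit:
jog_arm:
  plan:
    - {"hand":0.03,"dp":[0.0006,0,-0.0005],"spin":0}
    - {"hand":0.03,"dp":[0.0006,0,-0.0005],"spin":0}
    - {"hand":0.03,"dp":[0.0004,0,0.0005],"spin":0}
    - {"hand":0.03,"dp":[0,0,0.0007],"spin":0}
    - {"hand":0.03,"dp":[0,0,0],"spin":0}

```text
time_s: 20.7
tool_pos: [0.529, -0.2975, 0.0132]
tcp_rot: [0.002, 0.641, 0.768, -0.001]
force: [-1.7, -4.4, 11.1]
gripper_width: 0.367
```

```bash
python3 st.py w26; python3 - <<'E'
from fit import *
p=np.load("st2.npy")
b=load("w26")
g=cv2.cvtColor(b["frame"],cv2.COLOR_RGB2GRAY)[225:262,270:284].mean(1);print(g.round())
E
```

```text
TCP st [[  8.7 -56.3  13.2]] 33.7 [-1.71 -4.35 11.15] [-0.71  0.25  0.05] -0.029175677937666178
[145. 142. 181. 206. 208. 209. 222. 255. 255. 253. 219. 153. 135. 134.
 134. 134. 133. 133. 133. 133. 132. 132. 132. 131. 131. 131. 130. 130.
 130. 131. 226. 255. 255. 255. 255. 255. 255.]
```

View pics/w26b.png

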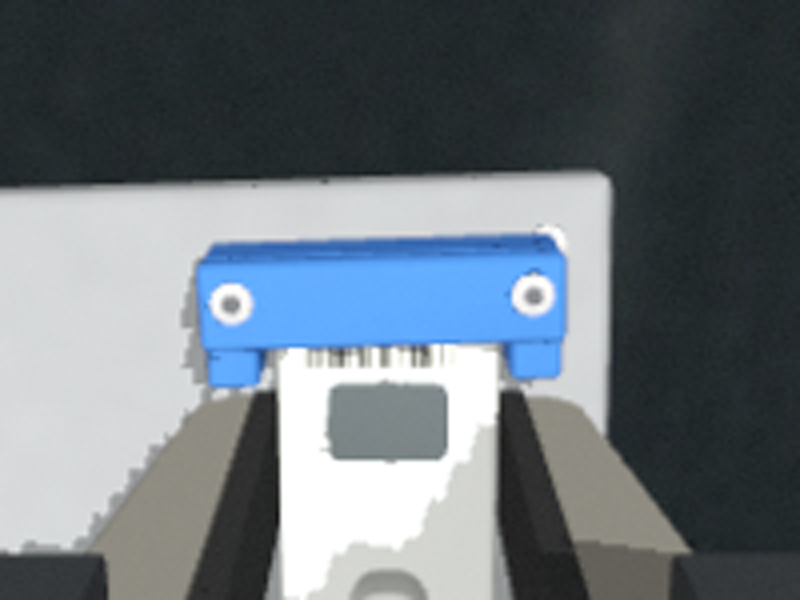

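Emit:
jog_arm:
  plan:
    - {"hand":0.05,"dp":[0,0,0],"spin":0}
    - {"hand":0.05,"dp":[0,0,0],"spin":0}
    - {"hand":0.05,"dp":[0,0,0],"spin":0}
    - {"hand":0.05,"dp":[0,0,0],"spin":0}
    - {"hand":0.05,"dp":[0,0,0],"spin":0}
    - {"hand":0.05,"dp":[0,0,0],"spin":0}

```text
time_s: 21.25
tool_pos: [0.5279, -0.2947, 0.011]
tcp_rot: [0.0, 0.64, 0.768, 0.0]
force: [0.7, -1.3, -0.8]
gripper_width: 0.544
```

```bash
python3 st.py w27
```

```text
TCP st [[ 11.6 -55.8  11. ]] 50.0 [ 0.72 -1.26 -0.82] [-0.28 -0.45 -0.01] -0.02780854561145052
```

View pics/w27b.png

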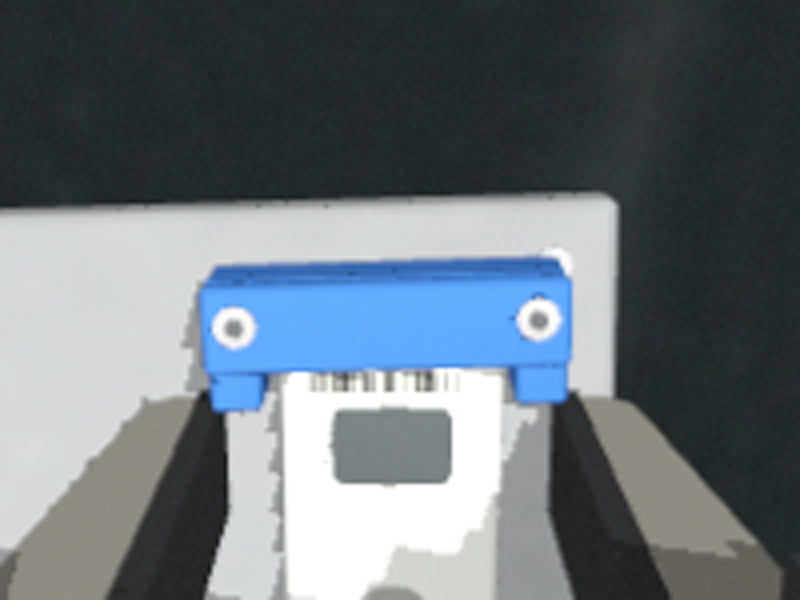

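Emit:
jog_arm:
  plan:
    - {"hand":0.05,"dp":[-0.0015,0,-0.001],"spin":0}
    - {"hand":0.05,"dp":[0,0,-0.008],"spin":0}
    - {"hand":0.05,"dp":[0,0,-0.015],"spin":0}
    - {"hand":0.05,"dp":[0,0,-0.02],"spin":0.014}
    - {"hand":0.05,"dp":[-0.015,0,-0.02],"spin":0.014}
    - {"hand":0.05,"dp":[-0.02,0,-0.02],"spin":0}
    - {"hand":0.05,"dp":[-0.02,0,0],"spin":0}
    - {"hand":0.05,"dp":[-0.02,0,0],"spin":0}

```text
time_s: 21.97
tool_pos: [0.5403, -0.3713, 0.0975]
tcp_rot: [0.001, 0.651, 0.759, 0.0]
force: [0.1, 0.2, 0.3]
gripper_width: 0.542
```

Emit:
jog_arm:
  plan:
    - {"hand":0.0,"dp":[-0.01,0,0],"spin":-0.028}
    - {"hand":0.0,"dp":[0,0,0],"spin":-0.028}
    - {"hand":0.0,"dp":[0,0,0],"spin":0}
    - {"hand":0.0,"dp":[0,0,0],"spin":0}
    - {"hand":0.0,"dp":[0,0,0],"spin":0}

```text
time_s: 22.38
tool_pos: [0.5412, -0.3786, 0.0951]
tcp_rot: [-0.001, 0.629, 0.778, 0.0]
force: [-0.1, -0.8, 0.8]
gripper_width: 0.206
```

```bash
python3 st.py w28; python3 - <<'E'
from fit import *
c=load("w28"); crop(c,170,60,430,255,3,"w28c")
E
```

```text
TCP st [[-73.2 -51.4  95.1]] 19.0 [-0.07 -0.81  0.84] [-0.07 -0.08  0.02] 0.0011454904560168622
```

View pics/w28c.png

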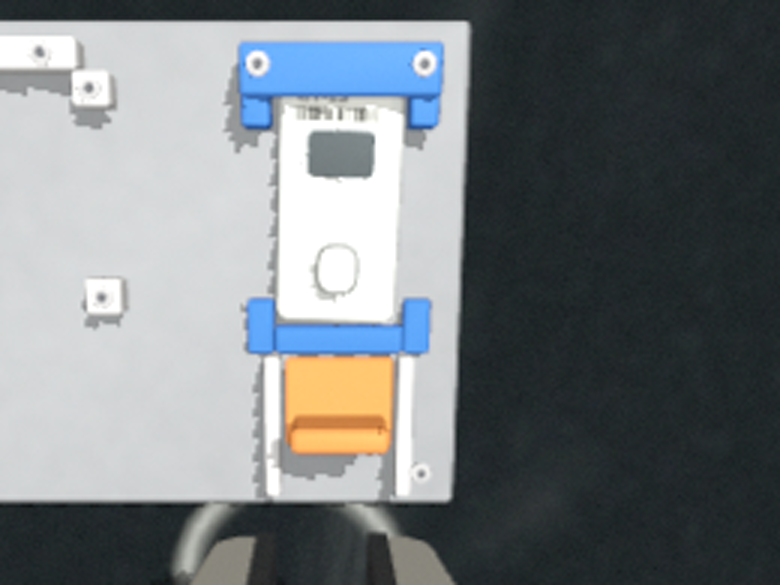

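```bash
python3 - <<'E'
from fit import *
p=np.load("st2.npy");c=load("w28")
f=lambda q:np.array([170,60])+(np.array(q)+.5)/3-.5
print(W2S(p,unproj(c,f([[340,130],[340,177],[336,320],[279,300],[393,300],[281,130],[405,130]]),.018)).round(1))
print("tab",W2S(p,unproj(c,f([[340,428],[340,453],[290,440],[390,440]]),.0435)).round(1))
print("wall",W2S(p,unproj(c,f([[340,325],[340,352]]),.015)).round(1),"port",W2S(p,unproj(c,f([[337,267]]),.025)).round(1))
E
```

```text
[[ 21.2 -55.   18. ]
 [  9.3 -55.1  18. ]
 [-28.8 -54.2  18. ]
 [-23.3 -38.4  18. ]
 [-23.3 -70.   18. ]
 [ 21.1 -39.4  18. ]
 [ 21.2 -72.2  18. ]]
tab [[-53.8 -55.   43.5]
 [-60.5 -55.1  43.5]
 [-57.  -42.1  43.5]
 [-57.  -68.   43.5]]
wall [[-30.6 -55.4  15. ]
 [-38.2 -55.5  15. ]] port [[-14.  -54.3  25. ]]
```

```bash
python3 - <<'E'
from fit import *
d=snap("side","s29");crop(d,260,190,380,290,5,"s29b")
e=snap("top","t29");crop(e,225,195,305,275,7,"t29b")
E
```

```text
(no output)
```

View pics/s29b.png

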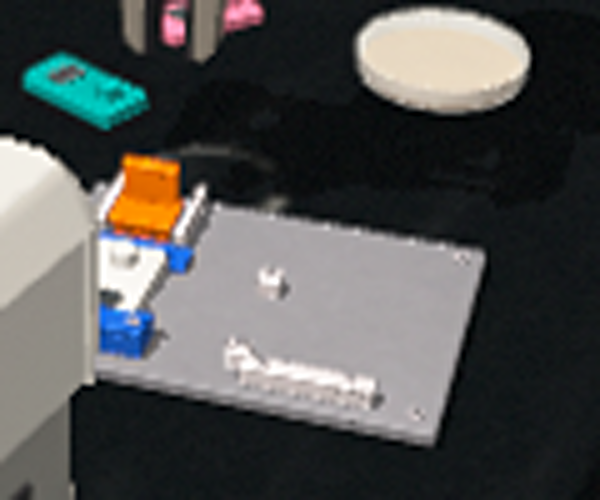

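```bash
python3 - <<'E'
from plan import *
p=np.load("st2.npy")
plan(S2W(p,[-78,-55,31])[0],p[2],5,0.0)
E
```

```text
now [ 0.5413 -0.3793  0.0952] az 1.7812 tilt [ 0.0003 -0.0002] dist 0.0644 da -0.001
[{"hand": 0.0, "dp": [-0.0008, 0.0007, 0.0128], "spin": 0.0002}, {"hand": 0.0, "dp": [-0.0008, 0.0007, 0.0128], "spin": 0.0002}, {"hand": 0.0, "dp": [-0.0009, 0.0008, 0.0129], "spin": 0.0002}, {"hand": 0.0, "dp": [-0.0008, 0.0007, 0.0128], "spin": 0.0002}, {"hand": 0.0, "dp": [-0.0008, 0.0008, 0.0129], "spin": 0.0002}]
```

Emit:
jog_arm:
  plan:
    - {"hand":0.0,"dp":[-0.002,0.0015,0.008],"spin":0}
    - {"hand":0.0,"dp":[-0.002,0.001,0.013],"spin":0}
    - {"hand":0.0,"dp":[0,0.0005,0.013],"spin":0}
    - {"hand":0.0,"dp":[0,0.0005,0.013],"spin":0}
    - {"hand":0.0,"dp":[0,0,0.013],"spin":0}
    - {"hand":0.0,"dp":[0,0,0.004],"spin":0}
    - {"hand":0.0,"dp":[0,0,0],"spin":0}
    - {"hand":0.0,"dp":[0,0,0],"spin":0}

```text
time_s: 23.2
tool_pos: [0.5454, -0.3832, 0.0306]
tcp_rot: [-0.0, 0.629, 0.777, 0.0]
force: [-0.5, -0.4, -0.2]
gripper_width: 0.006
```

```bash
python3 st.py w30; python3 - <<'E'
from fit import *
c=load("w30"); crop(c,170,90,430,285,3,"w30c")
E
```

```text
TCP st [[-78.6 -54.5  30.6]] 0.5 [-0.45 -0.4  -0.24] [-0.02 -0.1   0.03] 4.808853361337739e-05
```

View pics/w30c.png

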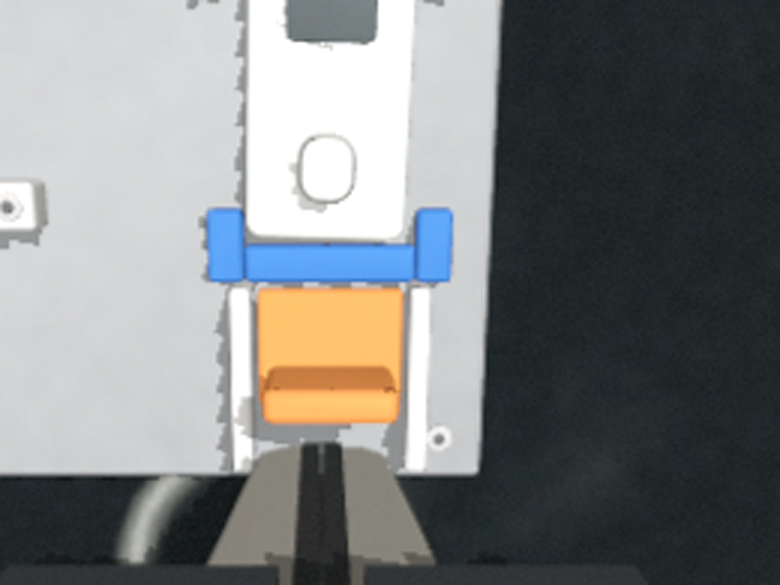

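Emit:
jog_arm:
  plan:
    - {"hand":0.0,"dp":[0.0015,0,0],"spin":0}
    - {"hand":0.0,"dp":[0.0015,0,0],"spin":0}
    - {"hand":0.0,"dp":[0.0015,0,0],"spin":0}
    - {"hand":0.0,"dp":[0.0015,0,0],"spin":0}
    - {"hand":0.0,"dp":[0.0015,0,0],"spin":0}
    - {"hand":0.0,"dp":[0.0015,0,0],"spin":0}
    - {"hand":0.0,"dp":[0.0015,0,0],"spin":0}
    - {"hand":0.0,"dp":[0.0015,0,0],"spin":0}

```text
time_s: 23.92
tool_pos: [0.5431, -0.372, 0.0314]
tcp_rot: [0.001, 0.629, 0.777, -0.0]
force: [1.5, 0.3, 1.3]
gripper_width: 0.003
```

Emit:
jog_arm:
  plan:
    - {"hand":0.0,"dp":[0.0015,0,0],"spin":0}
    - {"hand":0.0,"dp":[0.0015,0,0],"spin":0}
    - {"hand":0.0,"dp":[0.0015,0,0],"spin":0}
    - {"hand":0.0,"dp":[0,0,0],"spin":0}

```text
time_s: 24.25
tool_pos: [0.542, -0.3668, 0.0311]
tcp_rot: [-0.0, 0.629, 0.777, 0.0]
force: [0.3, -0.5, 0.2]
gripper_width: 0.005
```

```bash
python3 st.py w31; python3 - <<'E'
from fit import *
c=load("w31"); crop(c,170,90,430,285,3,"w31c")
E
```

```text
TCP st [[-61.8 -54.6  31.1]] 0.5 [ 0.26 -0.52  0.15] [-0.09 -0.18 -0.04] 0.00026415387550349223
```

View pics/w31c.png

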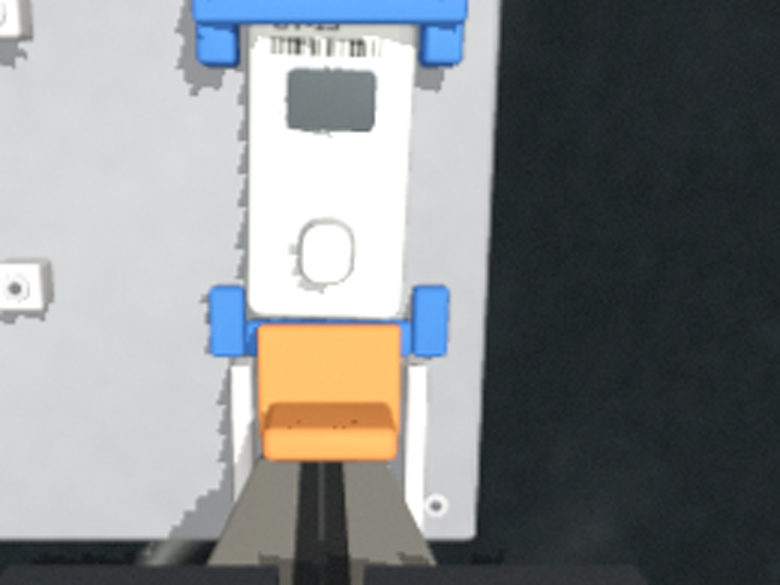

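Emit:
jog_arm:
  plan:
    - {"hand":0.0,"dp":[0.001,0,0],"spin":0}
    - {"hand":0.0,"dp":[0.001,0,0],"spin":0}
    - {"hand":0.0,"dp":[0.001,0,0],"spin":0}
    - {"hand":0.0,"dp":[0.001,0,0],"spin":0}
    - {"hand":0.0,"dp":[0.001,0,0],"spin":0}
    - {"hand":0.0,"dp":[0,0,0],"spin":0}

```text
time_s: 24.8
tool_pos: [0.541, -0.3628, 0.0311]
tcp_rot: [0.0, 0.629, 0.777, -0.0]
force: [1.3, -1.9, -0.9]
gripper_width: 0.008
```

```bash
python3 st.py w32; python3 - <<'E'
from fit import *
c=load("w32"); crop(c,170,90,430,285,3,"w32c")
E
```

```text
TCP st [[-57.7 -54.5  31.1]] 0.7 [ 1.26 -1.94 -0.91] [-0.6  -0.44  0.02] -0.00010736095663288481
```

View pics/w32c.png

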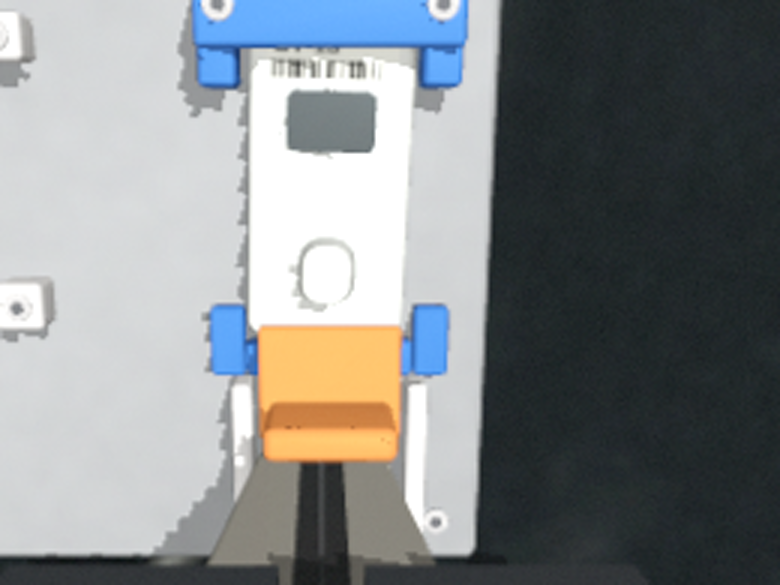

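Emit:
jog_arm:
  plan:
    - {"hand":0.0,"dp":[0.001,0,0],"spin":0}
    - {"hand":0.0,"dp":[0.001,0,0],"spin":0}
    - {"hand":0.0,"dp":[0.001,0,0],"spin":0}
    - {"hand":0.0,"dp":[0,0,0],"spin":0}

```text
time_s: 25.18
tool_pos: [0.541, -0.3626, 0.0312]
tcp_rot: [0.003, 0.63, 0.777, -0.001]
force: [3.7, -8.2, -5.0]
gripper_width: 0.004
```

```bash
python3 st.py
```

```text
TCP st [[-57.5 -54.5  31.2]] 0.4 [ 3.75 -8.2  -5.03] [-2.   -1.   -0.01] -0.0012463428013824718
```

Emit:
jog_arm:
  plan:
    - {"hand":0.0,"dp":[0.001,0,0],"spin":0}
    - {"hand":0.0,"dp":[0.001,0,0],"spin":0}
    - {"hand":0.0,"dp":[0,0,0],"spin":0}

```text
time_s: 25.43
tool_pos: [0.5409, -0.3625, 0.0314]
tcp_rot: [0.004, 0.63, 0.776, -0.001]
force: [5.7, -11.9, -7.6]
gripper_width: 0.005
```

```bash
python3 st.py w33; python3 - <<'E'
from fit import *
c=load("w33"); crop(c,170,90,430,285,3,"w33c")
p=np.load("st2.npy")
f=lambda q,o=(170,90):np.array(o)+(np.array(q)+.5)/3-.5
for n,r in(("w30",423),("w32",460)):
    print(n,W2S(p,unproj(load(n),f([[330,r]]),.0435)))
E
```

```text
TCP st [[-57.4 -54.5  31.4]] 0.5 [  5.68 -11.95  -7.62] [-2.81 -1.4  -0.05] -0.002119966350139224
w30 [[-60.5736897  -55.05405786  43.5       ]]
w32 [[-47.28407316 -55.08735709  43.5       ]]
```

View pics/w33c.png

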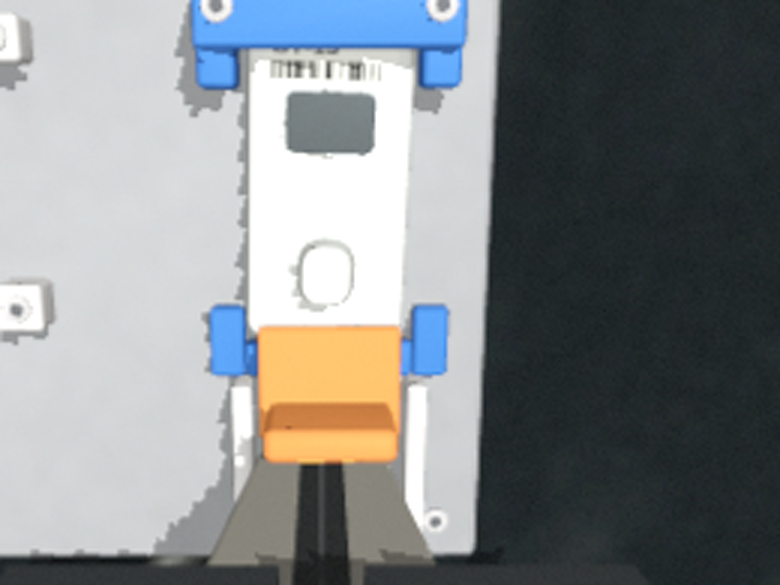

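Emit:
jog_arm:
  plan:
    - {"hand":0.0,"dp":[-0.005,0,0],"spin":0}
    - {"hand":0.0,"dp":[-0.008,0,0],"spin":0}
    - {"hand":0.0,"dp":[-0.008,0,0],"spin":0}
    - {"hand":0.0,"dp":[0,0,-0.02],"spin":0}
    - {"hand":0.0,"dp":[0,0,-0.025],"spin":0}
    - {"hand":0.0,"dp":[0,0,-0.025],"spin":0}
    - {"hand":0.0,"dp":[0,0,-0.01],"spin":0}
    - {"hand":0.0,"dp":[0,0,0],"spin":0}

```text
time_s: 26.15
tool_pos: [0.5458, -0.3787, 0.1139]
tcp_rot: [0.002, 0.629, 0.777, 0.0]
force: [0.2, -0.3, 0.5]
gripper_width: -0.002
```

Emit:
jog_arm:
  plan:
    - {"hand":0.0,"dp":[0,0,0],"spin":0}
    - {"hand":0.0,"dp":[0,0,0],"spin":0}
    - {"hand":0.0,"dp":[0,0,0],"spin":0}
    - {"hand":0.0,"dp":[0,0,0],"spin":0}

```text
time_s: 26.48
tool_pos: [0.5435, -0.3775, 0.1095]
tcp_rot: [-0.001, 0.629, 0.777, -0.0]
force: [-0.3, 1.1, 0.4]
gripper_width: 0.007
```

```bash
python3 st.py w34; python3 - <<'E'
from fit import *
c=load("w34"); crop(c,170,60,430,255,3,"w34c")
e=snap("top","t34"); d=snap("side","s34")
crop(e,150,130,430,330,2.8,"t34c")
E
```

```text
TCP st [[-72.6 -53.8 109.5]] 0.6 [-0.3   1.12  0.43] [-0.01 -0.09 -0.02] 8.299237794773262e-05
```

View pics/w34c.png

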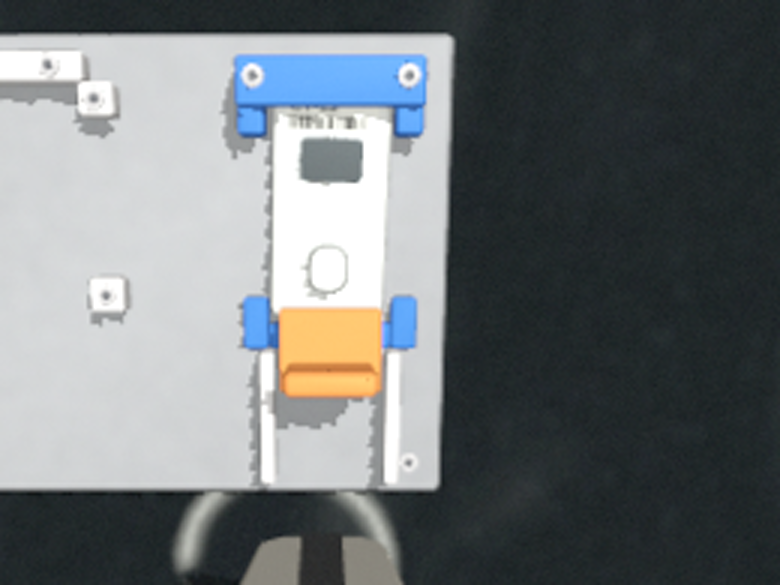

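View pics/t34c.png

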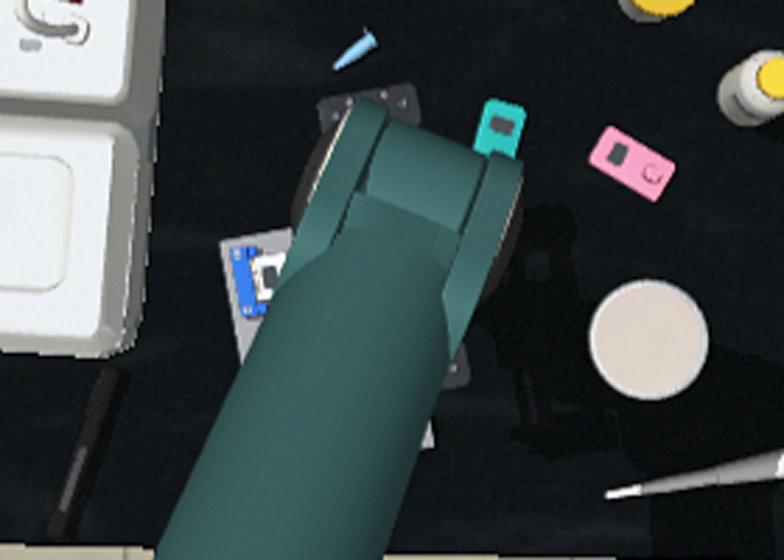

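```bash
python3 - <<'E'
from fit import *
p=np.load("st2.npy");c=load("w34")
f=lambda q:np.array([170,60])+(np.array(q)+.5)/3-.5
print(W2S(p,unproj(c,f([[331,138],[331,182],[275,200],[385,200],[275,290],[383,290]]),.018)).round(1),"port",W2S(p,unproj(c,f([[328,268]]),.025)).round(1))
print("tab rear",W2S(p,unproj(c,f([[330,397]]),.0435)).round(1),"plate front",W2S(p,unproj(c,f([[330,309]]),.0235)).round(1))
E
```

```text
[[ 21.  -55.2  18. ]
 [  9.2 -55.2  18. ]
 [  4.3 -39.2  18. ]
 [  4.3 -70.6  18. ]
 [-21.  -38.9  18. ]
 [-21.  -70.5  18. ]] port [[-14.4 -54.4  25. ]]
tab rear [[-47.9 -54.9  43.5]] plate front [[-26.  -55.   23.5]]
```

```bash
python3 - <<'E'
from workcell import ctrl
print(ctrl.finish_job())
E
```

```text
the job is handed in; nothing more can be done
None
```

The job is handed in at about 26.6 s of the 67 s allowed. My last checks agree with the cartridge being seated and the keeper home, but no verdict was reported.

**What I did**
- **Squaring:** I gripped the white cartridge across its sides and pushed it against both fences. It sat about 0.03 rad off square in the jaws, so I turned the tool to correct that. I then let go and let it settle.
- **Tilting:** The tool can't tilt, so I tipped the cartridge within the grip by pressing its heel on the top of the keeper tab.
- **Loading:** I tucked the window end under the lip, levered the tilt up a little more against the lip, pressed the heel down and let go so it dropped in.
- **Keeper:** I pushed the keeper with shut fingers until it stopped hard at about 14 N, then backed away.

**Last checks**
- **Cartridge:** In the wrist image the middle of the window end is at about x = 32.6 mm, y = -55.2 mm in the station frame, inside the limits. It lies flat within what the picture can show.
- **Keeper:** The tab moved about 12.6 to 13.4 mm depending on the picture, and the keeper started at 0 to 3 mm. Its plate is over the heel.
- **Robot and surroundings:** The gripper is clear of everything. Dish, marker and microtube look undisturbed in the top view, though I did not measure them.

**Disagreement:** The first tilt came out smaller than planned. I expected 0.15 to 0.19 rad, but the wrist images and the floor contact gave only about 0.08 to 0.12. That is why I levered it further under the lip, to roughly 0.22 to 0.25 rad, before lowering.

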